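# Condition check of three-sided desk clocks at the inspection lens

## Robot

A 7-joint arm with a two-finger parallel gripper is mounted at the origin on the work surface. World frame = base frame: x ahead of the robot, y to its left, z up, the work surface at z = 0. Lengths are in m, angles in rad, forces in N, time in s.
With the tool pointing down it reaches from about 0.4 to 0.85 m from the base axis. Payload 10.4 kg.
Tool frame: the origin (TCP) lies at the very end of the fingers, on their centre line; the grasp point (between the pads) lies 19 mm behind it; z points along the fingers, y is the line along which they close (so a half turn about z gives the same grasp; the last joint's range is limited). The gripper opens to 85 mm and grips with 20 to 120 N. Pads are 22 mm wide; open, the fingers measure 114 mm over their backs; the gripper's body (76 mm by 85 mm) begins 54 mm behind the grasp point. The pads swing forward as they close: fully open they stand 13 mm farther back than shut.
Start: joints at [1.205, 0.332, -0.065, 1.46, 0.022, 1.35, -0.088], TCP at [0.21, -0.589, 0.231] pointing down, gripper open.
Joint ranges: [-2.6, 2.6], [-0.5, 2.12], [-1.47, 1.34], [0.16, 2.42], [-1.27, 4.41], [0.06, 2.06], [-2.6, 2.6]. Speed limits (rad/s): [2.22, 2.22, 2.79, 2.79, 3.14, 3.14, 3.14].

## Interface

Orientations are given as a unit quaternion [x, y, z, w].
In Python, from workcell import * gives the robot as it stands. The module is installed in compiled form; this text tells all that it offers.
- The arm moves only by the tool carry_out, never from a script. Its argument "motion" is a list of rows, each an object with "xyz": the shift along the tool's x, y, z in m, a list of three; "angular": the turn, a rotation vector about the tool's x, y, z in degrees, a list of three. A call has 1 to 12 rows; each row is the pose to reach, as a shift and turn from the pose commanded when the call began, along the tool's axes at that moment; what a row does not reach only later rows make up. A row lasts 1/10 s, in which the tool goes at most 50 mm and 8.59 degrees, less where a joint would pass 70% of its speed; a pose out of reach is approached as far as the arm can. A call with a gripper value outside its range is refused whole. "hand" is the opening, from 0 (shut) to 1 (fully open), set as the call begins (left out, the last holds). The fingers move at their own pace and stop on an object; "grip_force" is the grip in N (left out, the last holds). Time passes only in rows, so rows that repeat a pose let the fingers close. It gives the time, the measured TCP pose, the force, the opening and the grip force at its end, in the units of the state.
- get_obs(): the state, without advancing time (a new reading comes with each control period).
- camera(name): name is "side" or "top" or "wrist"; returns a dict with "img" (400x640x3 uint8, red, green, blue), "fx", "fy", "cx", "cy" (pixels), "extrinsics" (4x4, takes a point from camera to world coordinates). Camera axes: x right, y up, looking along -z (the intrinsics and any distortion apply to the point x, -y, -z); pixel columns grow to the right and rows downward; lengths in m; the calibration is good to about 2 mm. A picture is of the moment at which its call begins. There is no depth.
- hand_in(): hands the job in; it is judged then, once.
The state is a dict: "clock": time; "joint_pos": joint angles; "joint_velocities": joint speeds; "tau": joint torques, N m; "position": TCP position; "ee_rot": TCP orientation; "ft_force": force on the tool from outside, world axes, zero at the start; "torque": the same for the moment, N m; "grip_width": opening from 0.0 (shut) to 1.0 (fully open); "grasp_force": force on a finger pad.
Only numpy, scipy, OpenCV 4.12 (cv2) and the standard library are available. Lean on these libraries where they do the work, as an engineer would, in place of code of your own. Each camera call takes 0.05 s, during which the arm holds its last target. There are 200 camera calls.

## Task

Push the cork-topped board across the bench until it lies squarely inside the grey taped outline. Then take the two or three desk clocks one at a time, tallest first, and hold each up by its knob, upright, so that the middle of each of its three sides comes in turn to the lens's point of focus, facing the lens squarely for about a second: first the dial side, then the thermometer side, then the keyhole side. Leave the clocks standing upright on the board, wholly on it, and the board still in its outline, without knocking the lens or shifting the jar, tin, bowl and clock movement that stand nearby.

Things in the scene. Friction and masses are not known exactly. Their poses are not given: they have to be found in the camera images.
- board: loose flat wooden board with a cork top, 360 mm (its x) by 170 mm (its y), 18 mm thick, 0.5 kg, too wide to grip; origin at the centre of its underside
- outline: rectangle of grey tape stuck flat on the bench, 376 x 186 mm inside, the board's place; origin at its centre on the bench, x along its long side (either way round will do)
- lens: fixed inspection lens on a stand: a 100 mm square grey foot, post, white housing and a black barrel that looks level along its own -x; barrel axis 100 mm above the bench, barrel front 43 mm before the origin, top of the housing 128 mm high, foot reaching 30 mm before the origin; origin on the bench
- focus (a point): the lens's point of focus, on its axis 77 mm in front of the barrel, 100 mm above the bench and right above the cross line of the black T drawn on the bench before the lens; its x axis points back to the lens
- tall: tallest of the desk clocks (may be absent): black lacquer prism 100 mm high with three equal flat sides about 85 mm wide, 26 mm from the axis (corners 53 mm); on its top a round brass knob 32 mm across, 35 mm high, to hold it by (top at 135 mm); about 0.45 kg, foot weighted; origin at the centre of its underside, z up through the knob, x out through the dial side
- tall_dial (a point): centre of the dial side (round ivory dial in a brass bezel 52 mm across) of the clock 'tall', 55 mm above its underside; x axis straight out of that side (0 degrees about z from the clock's x)
- tall_strip (a point): centre of the scale side (upright oblong thermometer scale 18 x 52 mm) of the clock 'tall', 55 mm above its underside; x axis straight out of that side (120 degrees about z from the clock's x)
- tall_key (a point): centre of the keyhole side (small round keyhole plate 22 mm across) of the clock 'tall', 55 mm above its underside; x axis straight out of that side (-120 degrees about z from the clock's x)
- middle: middle-height of the desk clocks (may be absent): black lacquer prism 85 mm high with three equal flat sides about 85 mm wide, 26 mm from the axis (corners 53 mm); on its top a round brass knob 32 mm across, 35 mm high, to hold it by (top at 120 mm); about 0.45 kg, foot weighted; origin at the centre of its underside, z up through the knob, x out through the dial side
- middle_dial (a point): centre of the dial side (round ivory dial in a brass bezel 52 mm across) of the clock 'middle', 48 mm above its underside; x axis straight out of that side (0 degrees about z from the clock's x)
- middle_strip (a point): centre of the scale side (upright oblong thermometer scale 18 x 52 mm) of the clock 'middle', 48 mm above its underside; x axis straight out of that side (120 degrees about z from the clock's x)
- middle_key (a point): centre of the keyhole side (small round keyhole plate 22 mm across) of the clock 'middle', 48 mm above its underside; x axis straight out of that side (-120 degrees about z from the clock's x)
- low: lowest of the desk clocks (may be absent): black lacquer prism 70 mm high with three equal flat sides about 85 mm wide, 26 mm from the axis (corners 53 mm); on its top a round brass knob 32 mm across, 35 mm high, to hold it by (top at 105 mm); about 0.45 kg, foot weighted; origin at the centre of its underside, z up through the knob, x out through the dial side
- low_dial (a point): centre of the dial side (round ivory dial in a brass bezel 52 mm across) of the clock 'low', 42 mm above its underside; x axis straight out of that side (0 degrees about z from the clock's x)
- low_strip (a point): centre of the scale side (upright oblong thermometer scale 18 x 52 mm) of the clock 'low', 42 mm above its underside; x axis straight out of that side (120 degrees about z from the clock's x)
- low_key (a point): centre of the keyhole side (small round keyhole plate 22 mm across) of the clock 'low', 42 mm above its underside; x axis straight out of that side (-120 degrees about z from the clock's x)
- movement: bystander, not part of the job: brass clock movement, 100 x 65 x 50 mm; origin at its underside
- dish: bystander, not part of the job: small white bowl, 60 mm across, 16 mm high; origin at its underside
- jar: bystander, not part of the job: small amber jar with a steel lid, 52 mm across, 60 mm high; origin at its underside
- tin: bystander, not part of the job: small round aluminium tin, 44 mm across, 25 mm high; origin at its underside
Things that resemble listed ones, but are neither listed nor needed, are in the scene too. Leave any pink or purple look-alike of the middle alone.

How it is judged:
On the way, in this order (a step that is already met when the one before it is completed fails the run):
1. the board lies within the taped outline (horizontal distance between board and outline below 0.022 m and angle between the x axis of board and the x axis of outline, either way round below 0.15 rad and linear speed of board below 0.02 m/s), for 0.2 s.
2. the dial side of the tall clock is held up square to the lens at its focus (distance between tall_dial and focus below 0.02 m and angle between the x axis of tall_dial and the x axis of focus, either way round below 0.2 rad and x of tall in the frame of focus below -0.01 m and angle between tall's own z axis and vertical below 0.15 rad), for 0.4 s.
3. the scale side of the tall clock is held up square to the lens at its focus (distance between tall_strip and focus below 0.02 m and angle between the x axis of tall_strip and the x axis of focus, either way round below 0.2 rad and x of tall in the frame of focus below -0.01 m and angle between tall's own z axis and vertical below 0.15 rad), for 0.4 s.
4. the keyhole side of the tall clock is held up square to the lens at its focus (distance between tall_key and focus below 0.02 m and angle between the x axis of tall_key and the x axis of focus, either way round below 0.2 rad and x of tall in the frame of focus below -0.01 m and angle between tall's own z axis and vertical below 0.15 rad), for 0.4 s.
5. the dial side of the middle clock is held up square to the lens at its focus (distance between middle_dial and focus below 0.02 m and angle between the x axis of middle_dial and the x axis of focus, either way round below 0.2 rad and x of middle in the frame of focus below -0.01 m and angle between middle's own z axis and vertical below 0.15 rad), for 0.4 s.
6. the scale side of the middle clock is held up square to the lens at its focus (distance between middle_strip and focus below 0.02 m and angle between the x axis of middle_strip and the x axis of focus, either way round below 0.2 rad and x of middle in the frame of focus below -0.01 m and angle between middle's own z axis and vertical below 0.15 rad), for 0.4 s.
7. the keyhole side of the middle clock is held up square to the lens at its focus (distance between middle_key and focus below 0.02 m and angle between the x axis of middle_key and the x axis of focus, either way round below 0.2 rad and x of middle in the frame of focus below -0.01 m and angle between middle's own z axis and vertical below 0.15 rad), for 0.4 s.
8. the dial side of the low clock is held up square to the lens at its focus (distance between low_dial and focus below 0.02 m and angle between the x axis of low_dial and the x axis of focus, either way round below 0.2 rad and x of low in the frame of focus below -0.01 m and angle between low's own z axis and vertical below 0.15 rad), for 0.4 s.
9. the scale side of the low clock is held up square to the lens at its focus (distance between low_strip and focus below 0.02 m and angle between the x axis of low_strip and the x axis of focus, either way round below 0.2 rad and x of low in the frame of focus below -0.01 m and angle between low's own z axis and vertical below 0.15 rad), for 0.4 s.
10. the keyhole side of the low clock is held up square to the lens at its focus (distance between low_key and focus below 0.02 m and angle between the x axis of low_key and the x axis of focus, either way round below 0.2 rad and x of low in the frame of focus below -0.01 m and angle between low's own z axis and vertical below 0.15 rad), for 0.4 s.
At the end, for the whole second after the job is handed in: Board centre within 22 mm of the outline's, long side within 0.15 rad; every clock present stands still and upright (0.1 rad) on the board, within 150 mm along and 55 mm across of its centre. Each side was shown in order within 20 mm of focus, square within 0.2 rad, for 0.4 s (horizontal distance between board and outline below 0.022 m and angle between the x axis of board and the x axis of outline, either way round below 0.15 rad and x of tall in the frame of board between -0.15 and 0.15 m and y of tall in the frame of board between -0.055 and 0.055 m and z of tall in the frame of board between 0.008 and 0.026 m and angle between each of tall, middle, low's own z axis and vertical below 0.1 rad and linear speed of each of tall, middle, low below 0.02 m/s and x of middle in the frame of board between -0.15 and 0.15 m and y of middle in the frame of board between -0.055 and 0.055 m and z of middle in the frame of board between 0.008 and 0.026 m and x of low in the frame of board between -0.15 and 0.15 m and y of low in the frame of board between -0.055 and 0.055 m and z of low in the frame of board between 0.008 and 0.026 m); the robot touches nothing.
It fails at once if a bystander was shifted by more than 6 cm (distance of any of movement, dish, jar, tin from where it was at the start of the episode above 0.06 m).
It fails at once if the lens was knocked hard (over 20 N) (contact force between lens and anything else above 20 N).
Of tall, middle, low only 2 to 3 are there at a start; the rules pass over those that are not, and their reading is None.
At some moment in a run one of tall, middle, low may be knocked a few centimetres aside while the robot is not near it.
Once in a run the grip may slacken for a moment while it holds something.
It also fails if it takes over 210 s, if anything falls off the work surface, if the arm or the gripper's body presses on something with over 40 N, if the wrist force passes 120 N, or if a joint passes its speed limit or range.

## Working session

There is one attempt and no reset: what is moved stays moved. The work goes in short steps, Python scripts to look and compute and a tool call to move; the robot and the scene stay as the last step left them, time stands still between calls to the robot, and variables do not carry over. Pictures are saved under pics/ and viewed, at most 14 in all, crops included, and the job is handed in when it is done.

Besides the shell and the picture viewer there is one more tool, called after "Request:" in YAML: its name, and indented under it one key for each argument. carry_out: Moves the arm, as the interface text tells. Its arguments: {"type":"object","properties":{"motion":{"type":"array"},"hand":{"type":"number"},"grip_force":{"type":"number"}},"required":["motion"]}

```bash
mkdir -p pics; ls; cat > h.py <<'E'
from workcell import *
import numpy as np, cv2
from scipy.spatial.transform import Rotation as R
def shot(n,f):
    c=camera(n); cv2.imwrite('pics/'+f,cv2.cvtColor(c['img'],cv2.COLOR_RGB2BGR)); np.savez('pics/'+f+'.npz',**{k:np.array(v) for k,v in c.items()}); return c
def load(f): return dict(np.load('pics/'+f+'.npz'))
def px2w(c,u,v,z):
    d=np.array([(u-c['cx'])/c['fx'],-(v-c['cy'])/c['fy'],-1.]);E=c['extrinsics'];d=E[:3,:3]@d;o=E[:3,3]
    return o+d*(z-o[2])/d[2]
def w2px(c,p):
    E=c['extrinsics'];q=E[:3,:3].T@(np.array(p)-E[:3,3]);return np.array([c['cx']+c['fx']*q[0]/-q[2],c['cy']-c['fy']*q[1]/-q[2]])
def rel(p): # world pt -> tool frame shift
    o=get_obs();return R.from_quat(o['ee_rot']).inv().apply(np.array(p)-o['position'])
E
python3 - <<'E'
from h import *
c=camera('top');print(c.keys(),c['extrinsics'].round(3),c['fx'],c['cx'],c['cy'])
for n in('top','side'):shot(n,n+'1.png')
o=get_obs();print(o)
print(R.from_quat(o['ee_rot']).as_matrix().round(3))
E
```

```text
pics
dict_keys(['img', 'fx', 'fy', 'cx', 'cy', 'extrinsics']) [[-0.027  0.994 -0.103  0.373]
 [-1.    -0.028 -0.007  0.022]
 [-0.01   0.102  0.995  1.525]
 [ 0.     0.     0.     1.   ]] 508.7918468783626 327.3476104928962 200.32535327496302
{'clock': 0.15, 'joint_pos': array([ 1.20540726,  0.33275159, -0.06470417,  1.46073354,  0.02156764,
        1.34987699, -0.0885229 ]), 'joint_velocities': array([-3.41342455e-05, -2.31016628e-03, -5.12740793e-04, -4.24181278e-03,
       -1.28748945e-03,  2.29154606e-04, -6.64018584e-04]), 'tau': array([ 1.29212516e-03, -6.25826168e+01,  4.97477164e-02, -3.91851354e+01,
        1.63919589e-02,  7.40221934e-03,  4.21767129e-05]), 'position': array([ 0.20999396, -0.58837679,  0.23069024]), 'ee_rot': array([ 9.85348542e-01,  1.70551929e-01, -9.73740741e-05, -5.29212220e-04]), 'ft_force': array([ 0.32983779, -0.25172635,  0.66708197]), 'torque': array([0.06044163, 0.04508958, 0.03680098]), 'grasp_force': 0.0, 'grip_width': 1.0011449612903836}
[[ 0.942  0.336 -0.   ]
 [ 0.336 -0.942  0.001]
 [-0.    -0.001 -1.   ]]
```

View pics/top1.png

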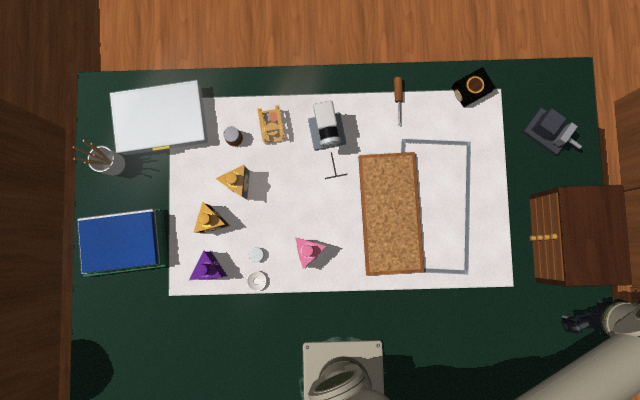

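View pics/side1.png

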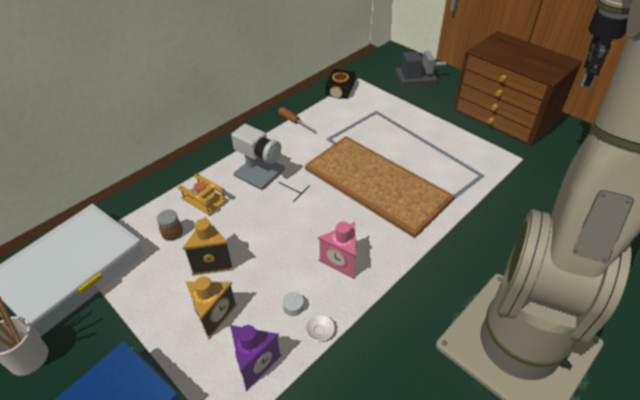

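Candidates for the clocks, in top-view pixels:
- Black with brass top: (236,180) and (208,218).
- Look-alikes to leave alone: purple (208,266) and pink (308,252).
- Black box with a ring at (474,88), which is not a prism.

I choose the first two and will check them in a close crop.

```bash
python3 - <<'E'
from h import *
t=cv2.imread('pics/top1.png');s=cv2.imread('pics/side1.png')
a=cv2.resize(t[150:250,180:280],(400,400),interpolation=cv2.INTER_CUBIC)
b=cv2.resize(s[210:310,170:270],(400,400),interpolation=cv2.INTER_CUBIC)
cv2.imwrite('pics/c1.png',np.hstack([a,b]))
a=cv2.resize(t[80:290,290:500],(600,600),interpolation=cv2.INTER_CUBIC)
cv2.imwrite('pics/c2.png',a)
E
```

```text
(no output)
```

View pics/c1.png

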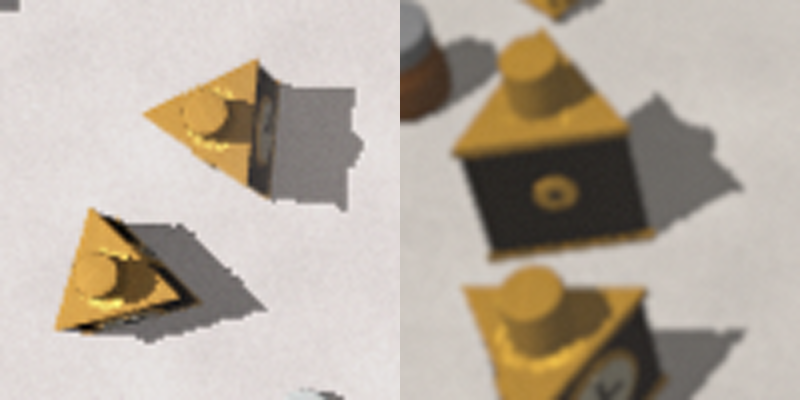

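View pics/c2.png

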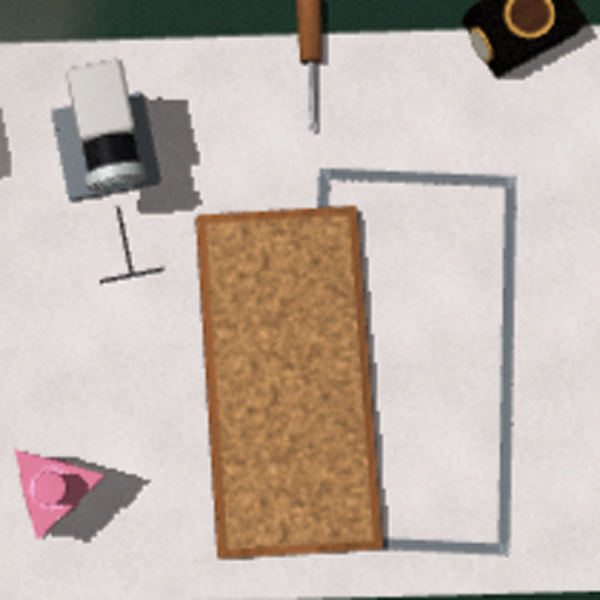

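The crop shows two black prisms with brass tops. A has its keyhole side toward the side camera and B has its dial side toward it. Fitting their poses and heights, and the board, outline, T and lens.

```bash
cat > f.py <<'E'
from h import *
from scipy.optimize import least_squares
def model(p,h):
    x,y,a=p;P=[[x,y,h+.035]]
    for k in(60,180,300):
        t=a+np.radians(k);P.append([x+.0525*np.cos(t),y+.0525*np.sin(t),h])
    return np.array(P)
def fit(obs,hs=(.1,.085,.07)):
    # obs: list of (cam, knob px, [top corner px])
    best=[]
    for h in hs:
        for a0 in np.radians([0,30,60,90]):
            k=obs[0];s=px2w(k[0],*k[1],h+.035)
            def r(p):
                M=model(p,h);out=[]
                for c,kn,cs in obs:
                    q=np.array([w2px(c,m) for m in M]);out+=list(q[0]-kn)
                    for e in cs:
                        d=q[1:]-e;out+=list(d[np.argmin((d**2).sum(1))])
                return np.array(out)
            s=least_squares(r,[s[0],s[1],a0]);best.append((s.cost,h,s.x))
    return best
E
cat > g.py <<'E'
from f import *
t=load('top1.png');s=load('side1.png')
T=lambda l:[np.array([180+x/4,150+y/4]) for x,y in l]
S=lambda l:[np.array([170+(x-400)/4,210+y/4]) for x,y in l]
A=[(t,T([(205,115)])[0],T([(143,113),(257,60),(252,190)])),(s,S([(530,57)])[0],S([(453,153),(630,132),(543,30)]))]
B=[(t,T([(98,277)])[0],T([(93,208),(57,328),(182,300)])),(s,S([(532,282)])[0],S([(463,288),(647,290)]))]
for n,o in(('A',A),('B',B)):
    b=fit(o)
    for h in(.1,.085,.07):
        m=min((q for q in b if q[1]==h),key=lambda q:q[0]);print(n,h,m[0].round(2),m[2][:2].round(4),np.degrees(m[2][2])%120)
        if n=='A':print('  bottoms',[w2px(s,[*(P[:2]),0]).round(1) for P in model(m[2],h)[1:]])
C=lambda x,y,z=0:px2w(t,290+x/600*210,80+y/600*210,z)[:2].round(4)
print('board',[C(x,y,.018) for x,y in[(197,215),(355,207),(383,549),(220,557)]])
print('outline outer',[C(*q) for q in[(320,170),(515,180),(508,554)]],'bottom edge',C(385,543),C(500,548))
print('T',C(131,273),C(100,282),C(164,268),C(119,207))
print('lens top front',C(84,142,.12))
for n,u,v,z in(('jar',232,132,.06),('move',270,122,.05),('tin',258,254,.025),('dish',258,281,.016),('pinkknob',306,251,.12),('purp',207,263,.12)):print(n,px2w(t,u,v,z)[:2].round(3))
E
python3 g.py; python3 - <<'E'
from h import *
s=cv2.imread('pics/side1.png')
cv2.imwrite('pics/c3.png',cv2.resize(s[215:345,170:270],None,fx=4,fy=4,interpolation=cv2.INTER_CUBIC))
E
```

```text
A 0.1 2.97 [0.5842 0.2955] 23.9740439289023
  bottoms [array([193. , 276.3]), array([234.5, 270.4]), array([213.6, 245.8])]
A 0.085 15.56 [0.5912 0.2937] 23.971594086411006
  bottoms [array([191.9, 273.9]), array([233.1, 268.1]), array([212.5, 243.7])]
A 0.07 71.03 [0.5983 0.2919] 23.9693203495895
  bottoms [array([190.7, 271.6]), array([231.8, 265.9]), array([211.3, 241.6])]
B 0.1 25.82 [0.471  0.3751] 73.03510104588767
B 0.085 3.28 [0.4766 0.3743] 73.15101861362237
B 0.07 21.08 [0.4821 0.3735] 73.25510349544828
board [array([ 0.6623, -0.0662]), array([ 0.666 , -0.2323]), array([ 0.3094, -0.245 ]), array([ 0.3058, -0.0778])]
outline outer [array([ 0.7106, -0.1999]), array([ 0.6936, -0.4066]), array([ 0.3   , -0.3773])] bottom edge [ 0.3147 -0.2506] [ 0.3064 -0.3693]
T [0.6055 0.0047] [0.5968 0.0378] [ 0.6098 -0.0304] [0.6768 0.0154]
lens top front [0.719  0.0486]
jar [0.735 0.307]
move [0.764 0.196]
tin [0.376 0.24 ]
dish [0.297 0.243]
pinkknob [0.38  0.094]
purp [0.355 0.367]
```

View pics/c3.png

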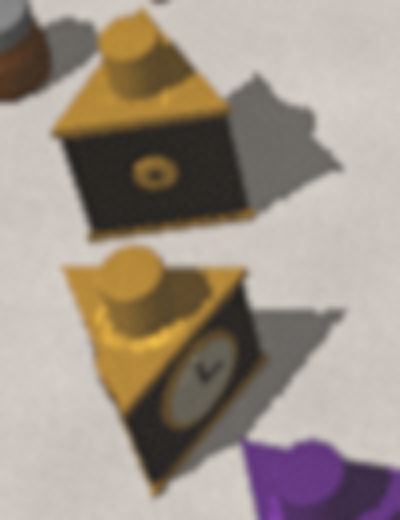

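A is the tall clock (0.100 m high) at (0.584, 0.296), and B is the middle one (0.085 m) at (0.477, 0.374). The low clock is absent.

Next: check which side faces where, and plan the first move.

```bash
cat >> h.py <<'E'
def plan(p,yaw):
    o=get_obs();M=R.from_quat(o['ee_rot']);y=M.as_matrix()[:,1];cy=np.degrees(np.arctan2(y[1],y[0]))
    d=(yaw-cy+180)%360-180
    print('shift',M.inv().apply(np.array(p)-o['position']).round(4),'tool-z turn',(-d).round(1),'| now',o['position'].round(4),'yaw',cy.round(1),'t',round(o['clock'],2),'q',np.degrees(o['joint_pos']).round(0),'F',o['ft_force'].round(1),'g',round(o['grip_width'],3),round(o['grasp_force'],1),'tilt',M.as_matrix()[:2,2].round(3))
E
python3 - <<'E'
from f import *
s=load('side1.png');print(s['extrinsics'][:3,3])
for n,x,y,a,hh in(('A',.5842,.2955,24,.055),('B',.4766,.3743,73,.048)):
  for k in(0,120,240):
    t=np.radians(a+k);print(n,(a+k+180)%360-180,w2px(s,[x+.026*np.cos(t),y+.026*np.sin(t),hh]).round(1))
print(w2px(s,[.605,.004,0]),w2px(s,[.6768,.0154,0]))
plan([.486,-.03,.15],2)
E
```

```text
[-0.0532279   0.58133326  0.87537885]
A 24 [199.1 245.3]
A 144 [209.5 258. ]
A -96 [219.8 242.5]
B 73 [197.2 308.6]
B -167 [219.9 309. ]
B -47 [212.3 291.9]
[300.87441158 193.10780055] [278.98293674 181.99632255]
shift [ 0.4476 -0.433   0.0812] tool-z turn -72.4 | now [ 0.21   -0.5884  0.2307] yaw -70.4 t 0.15 q [69. 19. -4. 84.  1. 77. -5.] F [ 0.3 -0.3  0.7] g 1.001 0.0 tilt [-0.     0.001]
```

Request:
carry_out:
  motion:
    - {"xyz":[0.04,-0.04,0],"angular":[0,0,-6]}
    - {"xyz":[0.08,-0.08,0],"angular":[0,0,-12]}
    - {"xyz":[0.12,-0.12,0],"angular":[0,0,-18]}
    - {"xyz":[0.16,-0.16,0],"angular":[0,0,-24]}
    - {"xyz":[0.2,-0.2,0],"angular":[0,0,-30]}
    - {"xyz":[0.24,-0.24,0],"angular":[0,0,-37]}
    - {"xyz":[0.28,-0.28,0],"angular":[0,0,-44]}
    - {"xyz":[0.32,-0.315,0],"angular":[0,0,-51]}
    - {"xyz":[0.36,-0.35,0],"angular":[0,0,-58]}
    - {"xyz":[0.4,-0.39,0],"angular":[0,0,-65]}
    - {"xyz":[0.448,-0.433,0],"angular":[0,0,-72]}
    - {"xyz":[0.448,-0.433,0],"angular":[0,0,-72.4]}
  hand: 0.6

```text
clock: 1.35
position: [0.4762, -0.0489, 0.2315]
ee_rot: [0.693, 0.721, -0.0, 0.0]
ft_force: [0.4, 0.1, 0.3]
grip_width: 0.604
grasp_force: 0.0
```

```bash
python3 - <<'E'
from h import *
plan([.486,-.03,.005],2)
shot('wrist','w1.png')
E
```

```text
shift [0.0187 0.0105 0.2265] tool-z turn 0.3 | now [ 0.4762 -0.0489  0.2315] yaw 2.3 t 1.35 q [ 37.   3. -38. 103.   2.  74.   2.] F [0.4 0.1 0.3] g 0.604 0.0 tilt [ 0.001 -0.001]
```

View pics/w1.png

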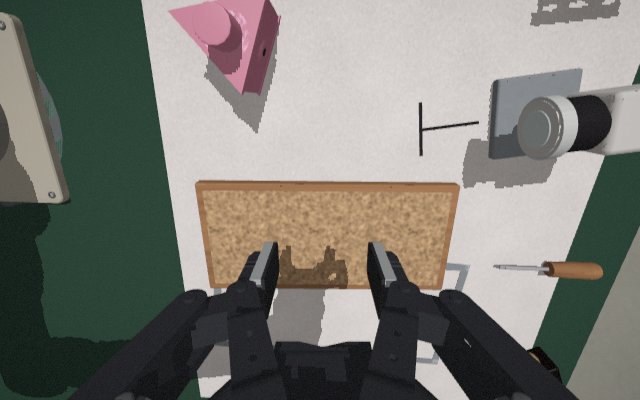

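The wrist view shows the board with its near edge running from (197,182) to (460,184), the T cross at (421,129), the stem end at (478,123), and the pink look-alike well clear.

```bash
python3 - <<'E'
from h import *
c=load('w1.png')
for n,u,v,z in(('edgeL',197,182,.018),('edgeR',460,184,.018),('Tj',421.5,129,0),('T1',420,102,0),('T2',422,156,0),('stem',478,123,0),('foot1',490,81,0),('foot2',490,158,0)):print(n,px2w(c,u,v,z)[:2].round(4))
plan([.486,-.03,.005],2)
E
```

```text
edgeL [ 0.3082 -0.0758]
edgeR [ 0.6613 -0.0647]
Tj [0.6046 0.0037]
T1 [0.5973 0.0372]
T2 [ 0.6109 -0.0321]
stem [0.6776 0.0143]
foot1 [0.6812 0.0655]
foot2 [ 0.7045 -0.0312]
shift [0.0095 0.0071 0.2268] tool-z turn 0.6 | now [ 0.4788 -0.0405  0.2318] yaw 2.6 t 1.4 q [ 37.   3. -38. 103.   2.  74.   1.] F [-1.3  7.1 -0.1] g 0.601 0.0 tilt [0.003 0.003]
```

Request:
carry_out:
  motion:
    - {"xyz":[0,0,0.04],"angular":[0,0,0]}
    - {"xyz":[0,0,0.08],"angular":[0,0,0]}
    - {"xyz":[0,0,0.08],"angular":[0,0,0]}
    - {"xyz":[0,0,0.08],"angular":[0,0,0]}

```text
clock: 1.8
position: [0.4756, -0.0508, 0.1519]
ee_rot: [0.694, 0.72, -0.0, -0.0]
ft_force: [0.1, 0.5, 0.8]
grip_width: 0.603
grasp_force: 0.0
```

```bash
python3 - <<'E'
from h import *
plan([.486,-.03,.005],2)
E
```

```text
shift [0.0203 0.0113 0.1469] tool-z turn 0.0 | now [ 0.4756 -0.0508  0.1519] yaw 2.0 t 1.8 q [ 37.   7. -38. 109.   5.  65.  -1.] F [0.1 0.5 0.8] g 0.603 0.0 tilt [-0.001  0.   ]
```

Request:
carry_out:
  motion:
    - {"xyz":[0.022,0.011,0.03],"angular":[0,0,0]}
    - {"xyz":[0.022,0.011,0.07],"angular":[0,0,0]}
    - {"xyz":[0.022,0.011,0.1],"angular":[0,0,0]}
    - {"xyz":[0.022,0.011,0.125],"angular":[0,0,0]}
    - {"xyz":[0.022,0.011,0.14],"angular":[0,0,0]}
    - {"xyz":[0.022,0.011,0.147],"angular":[0,0,0]}
    - {"xyz":[0.022,0.011,0.147],"angular":[0,0,0]}
    - {"xyz":[0.022,0.011,0.147],"angular":[0,0,0]}

```text
clock: 2.6
position: [0.487, -0.0286, 0.0057]
ee_rot: [0.694, 0.72, 0.001, 0.001]
ft_force: [0.2, 0.9, 0.1]
grip_width: 0.602
grasp_force: 0.0
```

```bash
python3 - <<'E'
from h import *
plan([.5125,-.1919,.005],-4.3)
E
```

```text
shift [-0.1641  0.0197  0.0008] tool-z turn 6.3 | now [ 0.487  -0.0286  0.0057] yaw 2.0 t 2.6 q [ 30.  21. -36. 115.  16.  49. -13.] F [0.2 0.9 0.1] g 0.602 0.0 tilt [ 0.002 -0.   ]
```

Request:
carry_out:
  motion:
    - {"xyz":[-0.012,0,0],"angular":[0,0,0]}
    - {"xyz":[-0.022,0,0],"angular":[0,0,0]}
    - {"xyz":[-0.03,0,0],"angular":[0,0,0]}
    - {"xyz":[-0.036,0.001,0],"angular":[0,0,0.3]}
    - {"xyz":[-0.044,0.002,0],"angular":[0,0,0.7]}
    - {"xyz":[-0.053,0.0034,0],"angular":[0,0,1.1]}
    - {"xyz":[-0.062,0.0047,0],"angular":[0,0,1.5]}
    - {"xyz":[-0.071,0.006,0],"angular":[0,0,1.9]}
    - {"xyz":[-0.08,0.0073,0],"angular":[0,0,2.3]}
    - {"xyz":[-0.088,0.0085,0],"angular":[0,0,2.7]}
    - {"xyz":[-0.096,0.0097,0],"angular":[0,0,3.1]}
    - {"xyz":[-0.1,0.0103,0],"angular":[0,0,3.3]}

```text
clock: 3.8
position: [0.5002, -0.128, 0.0046]
ee_rot: [0.715, 0.699, 0.0, -0.0]
ft_force: [0.0, 5.4, 2.9]
grip_width: 0.599
grasp_force: 2.9
```

```bash
python3 - <<'E'
from h import *
plan([.5125,-.1919,.005],-4.3)
shot('top','top2.png');shot('wrist','w2.png')
t=cv2.imread('pics/top2.png')
cv2.imwrite('pics/c4.png',cv2.resize(t[120:290,330:500],(600,600),interpolation=cv2.INTER_CUBIC))
E
```

```text
shift [-0.0637  0.0137 -0.0004] tool-z turn 3.0 | now [ 0.5002 -0.128   0.0046] yaw -1.3 t 3.8 q [ 37.  24. -32. 111.  16.  50.  -5.] F [0.  5.4 2.9] g 0.599 2.9 tilt [0.001 0.001]
```

View pics/c4.png

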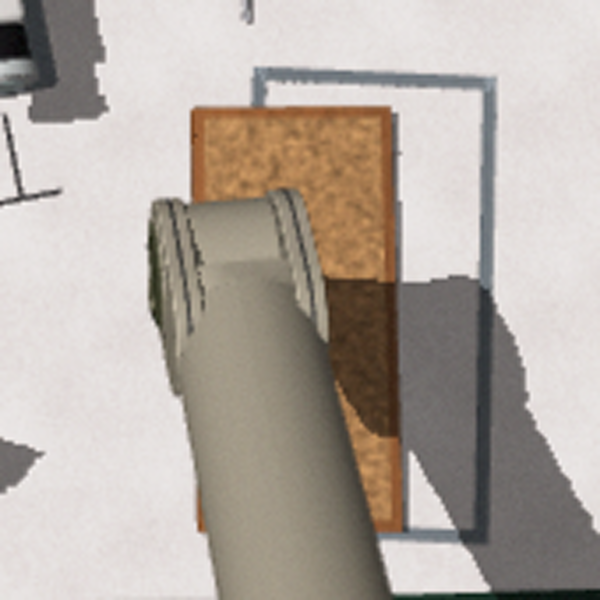

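```bash
python3 - <<'E'
from h import *
t=load('top2.png');C=lambda x,y,z=0:px2w(t,330+x/600*170,120+y/600*170,z)[:2]
P=[C(x,y,.018) for x,y in[(191,108),(391,107),(403,531),(197,530)]]
print(np.round(P,4),np.mean(P,0).round(4)); d=P[0]+P[1]-P[2]-P[3];print(np.degrees(np.arctan2(d[1],d[0])))
O=[C(*q) for q in[(255,70),(495,79),(486,542)]];print(np.round(O,4),(O[0]+O[2])/2,np.degrees(np.arctan2(*(O[1]-O[2])[::-1])))
E
```

```text
[[ 0.6742 -0.1422]
 [ 0.6701 -0.3121]
 [ 0.3127 -0.3041]
 [ 0.3182 -0.1334]] [ 0.4938 -0.223 ]
-1.3529039190192464
[[ 0.7095 -0.2007]
 [ 0.6955 -0.4067]
 [ 0.301  -0.377 ]] [ 0.50524889 -0.28883914] -4.304085044938739
```

Request:
carry_out:
  motion:
    - {"xyz":[-0.005,0.001,0],"angular":[0,0,0.2]}
    - {"xyz":[-0.013,0.003,0],"angular":[0,0,0.6]}
    - {"xyz":[-0.022,0.0055,0],"angular":[0,0,1.0]}
    - {"xyz":[-0.031,0.008,0],"angular":[0,0,1.4]}
    - {"xyz":[-0.04,0.0105,0],"angular":[0,0,1.8]}
    - {"xyz":[-0.048,0.0127,0],"angular":[0,0,2.2]}
    - {"xyz":[-0.055,0.0148,0],"angular":[0,0,2.5]}
    - {"xyz":[-0.061,0.0165,0],"angular":[0,0,2.8]}
    - {"xyz":[-0.065,0.0175,0],"angular":[0,0,3]}
    - {"xyz":[-0.066,0.0178,0],"angular":[0,0,3]}
    - {"xyz":[-0.066,0.0178,0],"angular":[0,0,3]}

```text
clock: 5.0
position: [0.516, -0.1943, 0.0042]
ee_rot: [0.733, 0.68, -0.0, -0.0]
ft_force: [-1.0, 3.5, 2.4]
grip_width: 0.601
grasp_force: 1.4
```

Request:
carry_out:
  motion:
    - {"xyz":[0.01,0,0],"angular":[0,0,0]}
    - {"xyz":[0.02,0,0],"angular":[0,0,0]}
    - {"xyz":[0.03,0,-0.03],"angular":[0,0,0]}
    - {"xyz":[0.05,0,-0.08],"angular":[0,0,0]}
    - {"xyz":[0.08,0,-0.13],"angular":[0,0,0]}
    - {"xyz":[0.12,0,-0.18],"angular":[0,0,0]}
    - {"xyz":[0.17,0,-0.23],"angular":[0,0,0]}
    - {"xyz":[0.22,0,-0.25],"angular":[0,0,0]}
    - {"xyz":[0.27,0,-0.25],"angular":[0,0,0]}
    - {"xyz":[0.3,0,-0.25],"angular":[0,0,0]}
    - {"xyz":[0.3,0,-0.25],"angular":[0,0,0]}
  hand: 1

```text
clock: 6.1
position: [0.5376, 0.1108, 0.2557]
ee_rot: [0.731, 0.682, 0.001, 0.0]
ft_force: [0.2, -1.0, 0.6]
grip_width: 0.996
grasp_force: 0.0
```

```bash
python3 - <<'E'
from h import *
plan([.5842,.2955,.25],14.5)
shot('top','top3.png')
t=cv2.imread('pics/top3.png')
cv2.imwrite('pics/c5.png',cv2.resize(t[120:290,180:500],None,fx=2.5,fy=2.5,interpolation=cv2.INTER_CUBIC))
E
```

```text
shift [0.1874 0.0338 0.006 ] tool-z turn -18.4 | now [0.5376 0.1108 0.2557] yaw -3.9 t 6.1 q [ 22.  13. -44.  92.   9.  79. -27.] F [ 0.2 -1.   0.6] g 0.996 0.0 tilt [0.002 0.001]
```

View pics/c5.png

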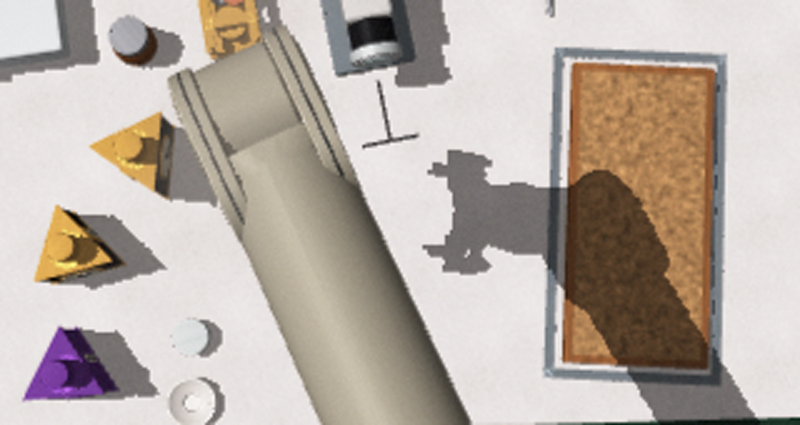

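The board sits squarely inside the outline: about (565..717, 65..370) in the crop, with an even gap to the tape. The clocks have not moved. Going for the tall clock at (133,148).

Request:
carry_out:
  motion:
    - {"xyz":[0.04,0.008,0],"angular":[0,0,-5]}
    - {"xyz":[0.08,0.016,0],"angular":[0,0,-10]}
    - {"xyz":[0.12,0.024,0],"angular":[0,0,-14]}
    - {"xyz":[0.16,0.03,0],"angular":[0,0,-18]}
    - {"xyz":[0.187,0.034,0.02],"angular":[0,0,-18.4]}
    - {"xyz":[0.187,0.034,0.05],"angular":[0,0,-18.4]}
    - {"xyz":[0.187,0.034,0.05],"angular":[0,0,-18.4]}
    - {"xyz":[0.187,0.034,0.05],"angular":[0,0,-18.4]}

```text
clock: 6.95
position: [0.5861, 0.2882, 0.2045]
ee_rot: [0.615, 0.789, -0.001, 0.0]
ft_force: [0.1, 0.2, 1.2]
grip_width: 1.0
grasp_force: 0.0
```

```bash
python3 - <<'E'
from h import *
plan([.5842,.2955,.105],14.5)
c=shot('wrist','w3.png');print(w2px(c,[.5842,.2955,.135]))
E
```

```text
shift [0.0076 0.     0.0994] tool-z turn -0.4 | now [0.5861 0.2882 0.2045] yaw 14.1 t 6.95 q [  2.  30. -47.  79.  22.  80. -30.] F [0.1 0.2 1.2] g 1.0 0.0 tilt [-0.001 -0.001]
[323.73679369 198.96480973]
```

View pics/w3.png

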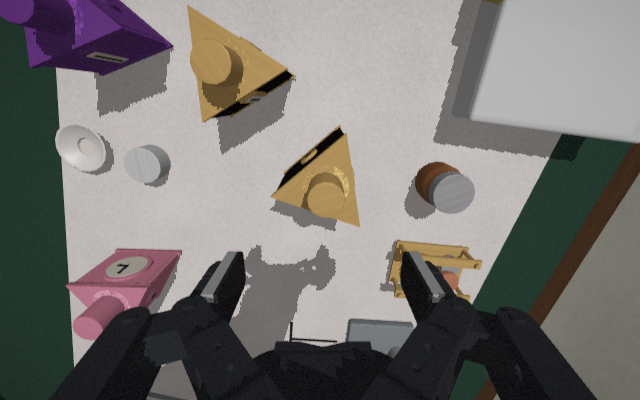

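```bash
python3 - <<'E'
from h import *
c=load('w3.png');im=cv2.imread('pics/w3.png')
for q in[(327,189)]:print(px2w(c,*q,.135).round(4))
for q in[(273,195),(343,128),(359,226)]:print('top corner',px2w(c,*q,.1).round(4))
t=load('top3.png');print(px2w(t,233.2,179.2,.135).round(4),px2w(load('top1.png'),231.25,178.75,.135).round(4))
cr=im[110:240,250:380];a=cv2.resize(cr,None,fx=4,fy=4,interpolation=cv2.INTER_CUBIC)
b=cv2.imread('pics/top3.png')[150:215,200:265];b=cv2.resize(b,(520,520),interpolation=cv2.INTER_CUBIC)
cv2.imwrite('pics/c6.png',cv2.resize(np.hstack([a,b]),(800,400)))
E
```

```text
[0.5847 0.3044 0.135 ]
top corner [0.5399 0.2755 0.1   ]
top corner [0.5876 0.3512 0.1   ]
top corner [0.628  0.2644 0.1   ]
[0.5829 0.2901 0.135 ] [0.5843 0.2955 0.135 ]
```

View pics/c6.png

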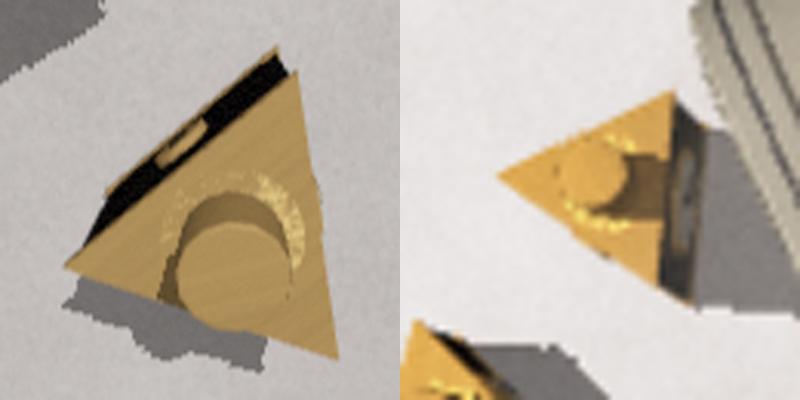

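The knob top is at (326,199) in the wrist image against a predicted (324,199), so the pose is confirmed and the keyhole is on the 144° side. Descending to grip.

Request:
carry_out:
  motion:
    - {"xyz":[0.008,0,0.03],"angular":[0,0,-0.4]}
    - {"xyz":[0.008,0,0.06],"angular":[0,0,-0.4]}
    - {"xyz":[0.008,0,0.08],"angular":[0,0,-0.4]}
    - {"xyz":[0.008,0,0.095],"angular":[0,0,-0.4]}
    - {"xyz":[0.008,0,0.0985],"angular":[0,0,-0.4]}
    - {"xyz":[0.008,0,0.0985],"angular":[0,0,-0.4]}

```text
clock: 7.6
position: [0.5848, 0.2964, 0.1067]
ee_rot: [0.612, 0.791, 0.0, 0.0]
ft_force: [-0.0, 0.2, 0.3]
grip_width: 0.996
grasp_force: 0.0
```

Request:
carry_out:
  motion:
    - {"xyz":[0,0,0],"angular":[0,0,0]}
    - {"xyz":[0,0,0],"angular":[0,0,0]}
    - {"xyz":[0,0,0],"angular":[0,0,0]}
    - {"xyz":[0,0,0],"angular":[0,0,0]}
    - {"xyz":[0,0,0],"angular":[0,0,0]}
    - {"xyz":[0,0,0],"angular":[0,0,0]}
    - {"xyz":[0,0,0],"angular":[0,0,0]}
    - {"xyz":[0,0,0],"angular":[0,0,0]}
  hand: 0
  grip_force: 90

```text
clock: 8.4
position: [0.5849, 0.2969, 0.1066]
ee_rot: [0.612, 0.791, 0.001, 0.0]
ft_force: [2.7, 1.1, 6.3]
grip_width: 0.35
grasp_force: 88.5
```

```bash
python3 - <<'E'
from f import *
plan([.5794,-.0005,.105+.12],14.5)
c=load('w3.png')
for m in sorted(fit([(c,np.array([326.4,199.4]),[np.array(q) for q in[(271.1,196.1),(346.8,133.4),(359.8,226.3)]])],(.1,)),key=lambda q:q[0])[:1]:print(m[0],m[2][:2],np.degrees(m[2][2])%120)
E
```

```text
shift [-0.2865 -0.0798 -0.1186] tool-z turn 0.0 | now [0.5849 0.2969 0.1066] yaw 14.5 t 8.4 q [  1.  35. -45.  85.  26.  70. -33.] F [2.7 1.1 6.3] g 0.35 88.5 tilt [0.002 0.001]
0.08791616864538676 [0.58641948 0.29538016] 23.86868762965392
```

Request:
carry_out:
  motion:
    - {"xyz":[0,0,-0.01],"angular":[0,0,0]}
    - {"xyz":[0,0,-0.03],"angular":[0,0,0]}
    - {"xyz":[0,0,-0.05],"angular":[0,0,0]}
    - {"xyz":[0,0,-0.06],"angular":[0,0,0]}
    - {"xyz":[-0.02,-0.007,-0.06],"angular":[0,0,-6]}
    - {"xyz":[-0.04,-0.014,-0.06],"angular":[0,0,-12]}
    - {"xyz":[-0.06,-0.021,-0.06],"angular":[0,0,-18]}
    - {"xyz":[-0.08,-0.028,-0.06],"angular":[0,0,-24]}
    - {"xyz":[-0.1,-0.036,-0.06],"angular":[0,0,-30]}
    - {"xyz":[-0.12,-0.044,-0.06],"angular":[0,0,-36]}
    - {"xyz":[-0.139,-0.051,-0.06],"angular":[0,0,-42]}
    - {"xyz":[-0.139,-0.051,-0.06],"angular":[0,0,-42]}

```text
clock: 9.6
position: [0.5697, 0.145, 0.1648]
ee_rot: [0.288, 0.958, -0.002, -0.001]
ft_force: [-0.1, -0.2, -4.1]
grip_width: 0.351
grasp_force: 90.0
```

```bash
python3 - <<'E'
from h import *
plan([.5794,-.0005,.105+.046],121)
E
```

```text
shift [-0.0885 -0.1159  0.0142] tool-z turn -64.5 | now [0.5697 0.145  0.1648] yaw 56.5 t 9.6 q [ 24.  27. -55.  92.  23.  73.  22.] F [-0.1 -0.2 -4.1] g 0.351 90.0 tilt [-0.002 -0.003]
```

Request:
carry_out:
  motion:
    - {"xyz":[-0.009,-0.012,0],"angular":[0,0,-6.5]}
    - {"xyz":[-0.018,-0.024,0.003],"angular":[0,0,-13]}
    - {"xyz":[-0.027,-0.036,0.006],"angular":[0,0,-19.5]}
    - {"xyz":[-0.036,-0.048,0.009],"angular":[0,0,-26]}
    - {"xyz":[-0.045,-0.06,0.011],"angular":[0,0,-32.5]}
    - {"xyz":[-0.054,-0.072,0.0135],"angular":[0,0,-39]}
    - {"xyz":[-0.063,-0.084,0.0135],"angular":[0,0,-45.5]}
    - {"xyz":[-0.072,-0.096,0.0135],"angular":[0,0,-52]}
    - {"xyz":[-0.081,-0.107,0.0135],"angular":[0,0,-58]}
    - {"xyz":[-0.0885,-0.116,0.0135],"angular":[0,0,-64.5]}
    - {"xyz":[-0.0885,-0.116,0.0135],"angular":[0,0,-64.5]}
    - {"xyz":[-0.0885,-0.116,0.0135],"angular":[0,0,-64.5]}

```text
clock: 10.8
position: [0.5793, 0.0044, 0.152]
ee_rot: [-0.266, 0.964, 0.0, -0.0]
ft_force: [0.3, 0.6, -3.7]
grip_width: 0.343
grasp_force: 90.2
```

```bash
python3 - <<'E'
from h import *
plan([.5794,-.0005,.1516],121)
shot('top','top4.png');shot('side','side4.png');w=cv2.imread('pics/side4.png');
shot('wrist','w4.png');t=cv2.imread('pics/top4.png')
cv2.imwrite('pics/c7.png',np.hstack([cv2.resize(t[90:210,260:380],(400,400),interpolation=cv2.INTER_CUBIC),cv2.resize(w[80:230,220:370],(400,400),interpolation=cv2.INTER_CUBIC)]))
E
```

```text
shift [ 0.0024 -0.0042  0.0004] tool-z turn -0.2 | now [0.5793 0.0044 0.152 ] yaw 120.8 t 10.8 q [ 46.  32. -67.  94.  30.  74.  94.] F [ 0.3  0.6 -3.7] g 0.343 90.2 tilt [-0.001  0.001]
```

View pics/c7.png

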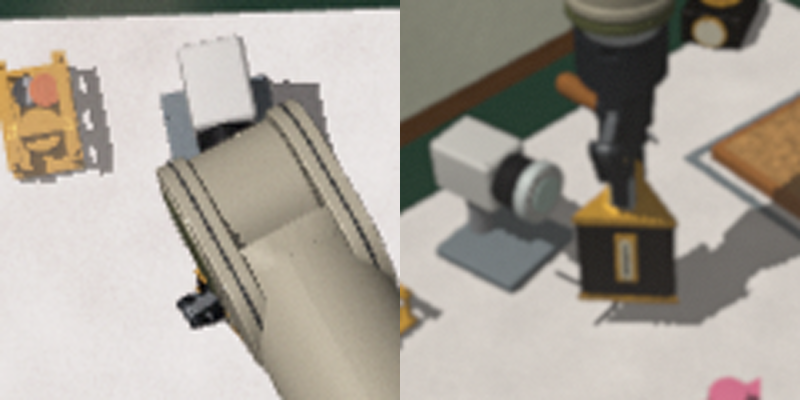

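The clock hangs upright, the strip side faces the side camera and the dial faces the lens, as wanted. A small trim, then a hold.

Request:
carry_out:
  motion:
    - {"xyz":[0.002,-0.004,0],"angular":[0,0,0]}
    - {"xyz":[0.002,-0.004,0],"angular":[0,0,0]}
    - {"xyz":[0.002,-0.004,0],"angular":[0,0,0]}
    - {"xyz":[0.002,-0.004,0],"angular":[0,0,0]}
    - {"xyz":[0.002,-0.004,0],"angular":[0,0,0]}
    - {"xyz":[0.002,-0.004,0],"angular":[0,0,0]}
    - {"xyz":[0.002,-0.004,0],"angular":[0,0,0]}
    - {"xyz":[0.002,-0.004,0],"angular":[0,0,0]}
    - {"xyz":[0.002,-0.004,0],"angular":[0,0,0]}
    - {"xyz":[0.002,-0.004,0],"angular":[0,0,0]}

```text
clock: 11.95
position: [0.58, -0.0009, 0.1523]
ee_rot: [-0.268, 0.964, -0.0, 0.0]
ft_force: [-0.4, -0.0, -3.3]
grip_width: 0.346
grasp_force: 90.1
```

```bash
python3 - <<'E'
from h import *
plan([.5794,-.0005,.1516],1)
E
```

```text
shift [0.0003 0.0006 0.0007] tool-z turn 120.0 | now [ 0.58   -0.0009  0.1523] yaw 121.0 t 11.95 q [ 46.  32. -67.  94.  30.  74.  95.] F [-0.4 -0.  -3.3] g 0.346 90.1 tilt [ 0. -0.]
```

Request:
carry_out:
  motion:
    - {"xyz":[0,0,0],"angular":[0,0,6]}
    - {"xyz":[0,0,0],"angular":[0,0,13]}
    - {"xyz":[0,0,0],"angular":[0,0,20]}
    - {"xyz":[0,0,0],"angular":[0,0,27]}
    - {"xyz":[0,0,0],"angular":[0,0,34]}
    - {"xyz":[0,0,0],"angular":[0,0,41]}
    - {"xyz":[0,0,0],"angular":[0,0,48]}
    - {"xyz":[0,0,0],"angular":[0,0,55]}
    - {"xyz":[0,0,0],"angular":[0,0,62]}
    - {"xyz":[0,0,0],"angular":[0,0,69]}
    - {"xyz":[0,0,0],"angular":[0,0,75]}
    - {"xyz":[0,0,0],"angular":[0,0,80]}

```text
clock: 13.15
position: [0.58, -0.0006, 0.1523]
ee_rot: [0.416, 0.909, 0.0, 0.0]
ft_force: [1.0, -0.4, -5.2]
grip_width: 0.348
grasp_force: 90.1
```

Request:
carry_out:
  motion:
    - {"xyz":[0,0,0],"angular":[0,0,6]}
    - {"xyz":[0,0,0],"angular":[0,0,13]}
    - {"xyz":[0,0,0],"angular":[0,0,20]}
    - {"xyz":[0,0,0],"angular":[0,0,27]}
    - {"xyz":[0,0,0],"angular":[0,0,34]}
    - {"xyz":[0,0,0],"angular":[0,0,40]}
    - {"xyz":[0,0,0],"angular":[0,0,40]}
    - {"xyz":[0,0,0],"angular":[0,0,40]}

```text
clock: 13.95
position: [0.58, -0.0007, 0.1523]
ee_rot: [0.699, 0.715, -0.0, 0.0]
ft_force: [0.3, 0.2, -3.9]
grip_width: 0.353
grasp_force: 90.2
```

```bash
python3 - <<'E'
from h import *
plan([.5794,-.0005,.1516],1)
E
```

```text
shift [ 0.0002 -0.0006  0.0007] tool-z turn 0.2 | now [ 0.58   -0.0007  0.1523] yaw 1.2 t 13.95 q [ 31.  23. -44.  95.  17.  70. -15.] F [ 0.3  0.2 -3.9] g 0.353 90.2 tilt [ 0. -0.]
```

Request:
carry_out:
  motion:
    - {"xyz":[0,0,0],"angular":[0,0,0.2]}
    - {"xyz":[0,0,0],"angular":[0,0,0.2]}
    - {"xyz":[0,0,0],"angular":[0,0,0.2]}
    - {"xyz":[0,0,0],"angular":[0,0,0.2]}
    - {"xyz":[0,0,0],"angular":[0,0,0.2]}
    - {"xyz":[0,0,0],"angular":[0,0,0.2]}
    - {"xyz":[0,0,0],"angular":[0,0,0.2]}
    - {"xyz":[0,0,0],"angular":[0,0,0.2]}
    - {"xyz":[0,0,0],"angular":[0,0,0.2]}
    - {"xyz":[0,0,0],"angular":[0,0,0.2]}

```text
clock: 14.95
position: [0.58, -0.0009, 0.1523]
ee_rot: [0.702, 0.712, -0.0, 0.0]
ft_force: [0.0, 0.2, -3.6]
grip_width: 0.348
grasp_force: 90.2
```

```bash
python3 - <<'E'
from h import *
shot('side','side5.png')
E
```

Request:
carry_out:
  motion:
    - {"xyz":[0,0,0],"angular":[0,0,6]}
    - {"xyz":[0,0,0],"angular":[0,0,13]}
    - {"xyz":[0,0,0],"angular":[0,0,20]}
    - {"xyz":[0,0,0],"angular":[0,0,27]}
    - {"xyz":[0,0,0],"angular":[0,0,34]}
    - {"xyz":[0,0,0],"angular":[0,0,41]}
    - {"xyz":[0,0,0],"angular":[0,0,48]}
    - {"xyz":[0,0,0],"angular":[0,0,55]}
    - {"xyz":[0,0,0],"angular":[0,0,62]}
    - {"xyz":[0,0,0],"angular":[0,0,69]}
    - {"xyz":[0,0,0],"angular":[0,0,75]}
    - {"xyz":[0,0,0],"angular":[0,0,80]}

```text
clock: 16.2
position: [0.58, -0.0007, 0.1523]
ee_rot: [0.996, 0.092, 0.0, 0.0]
ft_force: [-0.1, -0.3, -2.6]
grip_width: 0.349
grasp_force: 90.2
```

Request:
carry_out:
  motion:
    - {"xyz":[0,0,0],"angular":[0,0,6]}
    - {"xyz":[0,0,0],"angular":[0,0,13]}
    - {"xyz":[0,0,0],"angular":[0,0,20]}
    - {"xyz":[0,0,0],"angular":[0,0,27]}
    - {"xyz":[0,0,0],"angular":[0,0,34]}
    - {"xyz":[0,0,0],"angular":[0,0,40]}
    - {"xyz":[0,0,0],"angular":[0,0,40]}
    - {"xyz":[0,0,0],"angular":[0,0,40]}

```text
clock: 17.0
position: [0.58, -0.0007, 0.1523]
ee_rot: [0.968, -0.25, 0.0, 0.0]
ft_force: [-0.6, 0.6, -4.2]
grip_width: 0.347
grasp_force: 90.2
```

```bash
python3 - <<'E'
from h import *
plan([.5794,-.0005,.1516],-119)
shot('side','side6.png')
cv2.imwrite('pics/c8.png',np.hstack([cv2.resize(cv2.imread(f'pics/side{i}.png')[110:220,250:360],(400,400),interpolation=cv2.INTER_CUBIC) for i in(5,6)]))
E
```

```text
shift [-0.0006  0.0001  0.0007] tool-z turn 0.0 | now [ 0.58   -0.0007  0.1523] yaw -119.0 t 17.0 q [  17.   19.  -26.   95.    9.   68. -130.] F [-0.6  0.6 -4.2] g 0.347 90.2 tilt [ 0. -0.]
```

View pics/c8.png

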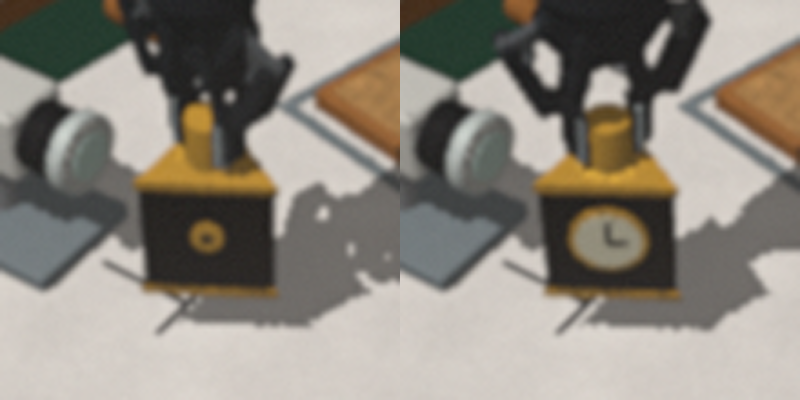

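Both pictures show the clock upright and not slipped, with the keyhole and then the dial toward the side camera, as expected. Hold the key side, then carry to the board.

Request:
carry_out:
  motion:
    - {"xyz":[0,0,0],"angular":[0,0,0]}
    - {"xyz":[0,0,0],"angular":[0,0,0]}
    - {"xyz":[0,0,0],"angular":[0,0,0]}
    - {"xyz":[0,0,0],"angular":[0,0,0]}
    - {"xyz":[0,0,0],"angular":[0,0,0]}
    - {"xyz":[0,0,0],"angular":[0,0,0]}
    - {"xyz":[0,0,0],"angular":[0,0,0]}
    - {"xyz":[0,0,0],"angular":[0,0,0]}
    - {"xyz":[0,0,0],"angular":[0,0,0]}
    - {"xyz":[0,0,0],"angular":[0,0,0]}

```text
clock: 18.05
position: [0.58, -0.0008, 0.1523]
ee_rot: [0.968, -0.252, 0.0, 0.0]
ft_force: [0.1, -0.6, -4.7]
grip_width: 0.348
grasp_force: 90.2
```

```bash
python3 - <<'E'
from h import *
plan([.585,-.295,.165],-90)
E
```

```text
shift [ 0.1477  0.2545 -0.0127] tool-z turn -29.2 | now [ 0.58   -0.0008  0.1523] yaw -119.2 t 18.05 q [  17.   19.  -25.   95.    9.   68. -130.] F [ 0.1 -0.6 -4.7] g 0.348 90.2 tilt [ 0. -0.]
```

Request:
carry_out:
  motion:
    - {"xyz":[0.01,0.017,-0.005],"angular":[0,0,-2]}
    - {"xyz":[0.025,0.043,-0.01],"angular":[0,0,-5]}
    - {"xyz":[0.04,0.069,-0.0127],"angular":[0,0,-8]}
    - {"xyz":[0.055,0.095,-0.0127],"angular":[0,0,-11]}
    - {"xyz":[0.07,0.121,-0.0127],"angular":[0,0,-14]}
    - {"xyz":[0.085,0.147,-0.0127],"angular":[0,0,-17]}
    - {"xyz":[0.1,0.173,-0.0127],"angular":[0,0,-20]}
    - {"xyz":[0.115,0.199,-0.0127],"angular":[0,0,-23]}
    - {"xyz":[0.13,0.225,-0.0127],"angular":[0,0,-26]}
    - {"xyz":[0.142,0.245,-0.0127],"angular":[0,0,-28]}
    - {"xyz":[0.148,0.2545,-0.0127],"angular":[0,0,-29.2]}
    - {"xyz":[0.148,0.2545,-0.0127],"angular":[0,0,-29.2]}

```text
clock: 19.25
position: [0.5845, -0.2977, 0.1645]
ee_rot: [1.0, -0.001, -0.0, 0.0]
ft_force: [-1.9, 1.0, -4.7]
grip_width: 0.345
grasp_force: 90.1
```

Request:
carry_out:
  motion:
    - {"xyz":[0,0,0.01],"angular":[0,0,0]}
    - {"xyz":[0,0,0.02],"angular":[0,0,0]}
    - {"xyz":[0,0,0.028],"angular":[0,0,0]}
    - {"xyz":[0,0,0.033],"angular":[0,0,0]}
    - {"xyz":[0,0,0.036],"angular":[0,0,0]}
    - {"xyz":[0,0,0.038],"angular":[0,0,0]}
    - {"xyz":[0,0,0.038],"angular":[0,0,0]}

```text
clock: 19.95
position: [0.5853, -0.2952, 0.127]
ee_rot: [1.0, 0.0, 0.0, 0.0]
ft_force: [0.5, -0.5, -3.7]
grip_width: 0.352
grasp_force: 90.3
```

```bash
python3 - <<'E'
from h import *
plan([.585,-.295,.1246],-90)
E
```

```text
shift [-0.0003 -0.0002  0.0024] tool-z turn 0.0 | now [ 0.5853 -0.2952  0.127 ] yaw -90.0 t 19.95 q [ 38.  28. -21.  85.  11.  69. -74.] F [ 0.5 -0.5 -3.7] g 0.352 90.3 tilt [ 0. -0.]
```

Not down yet: Fz is still −3.7 N. Lower it the last 2–3 mm.

Request:
carry_out:
  motion:
    - {"xyz":[0,0,0.001],"angular":[0,0,0]}
    - {"xyz":[0,0,0.002],"angular":[0,0,0]}
    - {"xyz":[0,0,0.0027],"angular":[0,0,0]}
    - {"xyz":[0,0,0.0027],"angular":[0,0,0]}
    - {"xyz":[0,0,0.0027],"angular":[0,0,0]}

```text
clock: 20.45
position: [0.5854, -0.2953, 0.1247]
ee_rot: [1.0, 0.0, 0.0, 0.0]
ft_force: [-0.3, -0.2, -1.4]
grip_width: 0.351
grasp_force: 90.7
```

Request:
carry_out:
  motion:
    - {"xyz":[0,0,0],"angular":[0,0,0]}
    - {"xyz":[0,0,0],"angular":[0,0,0]}
    - {"xyz":[0,0,0],"angular":[0,0,0]}
    - {"xyz":[0,0,0],"angular":[0,0,0]}
    - {"xyz":[0,0,0],"angular":[0,0,0]}
    - {"xyz":[0,0,0],"angular":[0,0,0]}
    - {"xyz":[0,0,-0.03],"angular":[0,0,0]}
    - {"xyz":[0,0,-0.07],"angular":[0,0,0]}
    - {"xyz":[0,0,-0.11],"angular":[0,0,0]}
    - {"xyz":[0,0,-0.13],"angular":[0,0,0]}
    - {"xyz":[0,0,-0.13],"angular":[0,0,0]}
  hand: 1

```text
clock: 21.55
position: [0.5867, -0.2956, 0.2584]
ee_rot: [1.0, 0.0, 0.003, 0.001]
ft_force: [-0.4, -0.2, 0.7]
grip_width: 1.001
grasp_force: 0.0
```

```bash
python3 - <<'E'
from f import *
shot('side','side7.png');plan([.4766,.3743,.25],-57)
# find brass knob-top + corners of clock B in side/top automatically: compare with first picture
a=cv2.imread('pics/side1.png').astype(int);b=cv2.imread('pics/side7.png').astype(int)
d=np.abs(a-b).sum(2);print('side diff near B',d[265:345,180:245].mean().round(1),'bg ref',d[345:399,60:200].mean().round(1),'tin/dish',d[285:345,275:340].mean().round(1),'jar/mov',d[170:240,155:225].mean().round(1))
t=load('top3.png')
E
```

```text
shift [-0.1088 -0.6698  0.0047] tool-z turn -33.0 | now [ 0.5859 -0.2954  0.2559] yaw -90.0 t 21.6 q [ 38.  24. -22.  76.   9.  82. -73.] F [-0.6  0.5 -1.1] g 1.001 0.0 tilt [ 0.003 -0.001]
side diff near B 31.7 bg ref 3.3 tin/dish 2.3 jar/mov 30.0
```

```bash
python3 - <<'E'
from f import *
shot('top','top7.png')
s=cv2.imread('pics/side7.png')[215:365,160:260];t=cv2.imread('pics/top7.png')[150:300,180:280]
cv2.imwrite('pics/c9.png',np.hstack([cv2.resize(x,(400,600),interpolation=cv2.INTER_CUBIC) for x in(s,t)]))
E
```

```text
(no output)
```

View pics/c9.png

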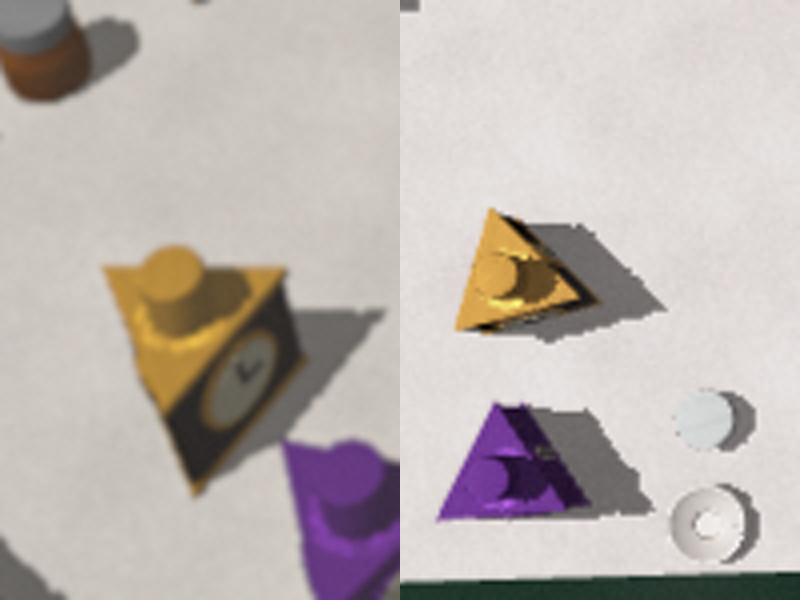

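B has not moved: knob at top-crop (497,275), dial facing the side camera. Refit and plan.

```bash
python3 - <<'E'
from f import *
t=load('top7.png');s=load('side7.png')
T=lambda *q:np.array([180+(q[0]-400)/4,150+q[1]/4]);S=lambda *q:np.array([160+q[0]/4,215+q[1]/4])
o=[(t,T(497,275),[T(492,208),T(456,330),T(580,300)]),(s,S(172,269),[S(103,267),S(287,270),S(165,415)])]
b=fit(o)
for h in(.1,.085,.07):
    m=min((q for q in b if q[1]==h),key=lambda q:q[0]);print(h,m[0].round(2),m[2][:2].round(4),np.degrees(m[2][2])%120)
plan([.4766,.3743,.25],-57)
E
```

```text
0.1 30.61 [0.4693 0.3765] 73.35927414784902
0.085 1.62 [0.4756 0.3752] 73.34348258332516
0.07 16.74 [0.4817 0.374 ] 73.32850812564384
shift [-0.1081 -0.6695  0.004 ] tool-z turn -33.0 | now [ 0.5852 -0.2952  0.2542] yaw -90.0 t 21.65 q [ 38.  24. -22.  76.   9.  82. -73.] F [ 0.7  0.1 -0.5] g 0.993 0.0 tilt [ 0. -0.]
```

Request:
carry_out:
  motion:
    - {"xyz":[0,-0.03,0],"angular":[0,0,0]}
    - {"xyz":[0,-0.07,0],"angular":[0,0,0]}
    - {"xyz":[0,-0.11,0],"angular":[0,0,-2]}
    - {"xyz":[0,-0.15,0],"angular":[0,0,-4]}
    - {"xyz":[0,-0.19,0],"angular":[0,0,-6]}
    - {"xyz":[0,-0.23,0],"angular":[0,0,-8]}
    - {"xyz":[0,-0.27,0],"angular":[0,0,-11]}
    - {"xyz":[0,-0.31,0],"angular":[0,0,-14]}
    - {"xyz":[0,-0.35,0],"angular":[0,0,-16]}
    - {"xyz":[0,-0.39,0],"angular":[0,0,-18]}
    - {"xyz":[0,-0.43,0],"angular":[0,0,-20]}
    - {"xyz":[0,-0.46,0],"angular":[0,0,-22]}

```text
clock: 22.85
position: [0.5837, 0.1675, 0.2527]
ee_rot: [0.981, 0.193, -0.001, -0.0]
ft_force: [0.7, 0.2, 0.2]
grip_width: 1.002
grasp_force: 0.0
```

```bash
python3 - <<'E'
from h import *
plan([.4761,.3747,.2],-56.7)
E
```

```text
shift [-0.021  -0.2325  0.053 ] tool-z turn -11.1 | now [0.5837 0.1675 0.2527] yaw -67.8 t 22.85 q [  9.  20. -38.  83.  12.  81. -97.] F [0.7 0.2 0.2] g 1.002 0.0 tilt [-0.002  0.   ]
```

Request:
carry_out:
  motion:
    - {"xyz":[-0.004,-0.04,0],"angular":[0,0,-2]}
    - {"xyz":[-0.008,-0.08,0],"angular":[0,0,-4]}
    - {"xyz":[-0.012,-0.12,0],"angular":[0,0,-6]}
    - {"xyz":[-0.016,-0.16,0],"angular":[0,0,-8]}
    - {"xyz":[-0.019,-0.2,0.01],"angular":[0,0,-10]}
    - {"xyz":[-0.021,-0.225,0.03],"angular":[0,0,-11]}
    - {"xyz":[-0.021,-0.2325,0.053],"angular":[0,0,-11]}
    - {"xyz":[-0.021,-0.2325,0.053],"angular":[0,0,-11]}
    - {"xyz":[-0.021,-0.2325,0.053],"angular":[0,0,-11]}
    - {"xyz":[-0.021,-0.2325,0.053],"angular":[0,0,-11]}

```text
clock: 23.85
position: [0.4792, 0.3716, 0.202]
ee_rot: [0.959, 0.284, 0.0, 0.0]
ft_force: [0.6, -1.1, 0.0]
grip_width: 1.001
grasp_force: 0.0
```

```bash
python3 - <<'E'
from h import *
plan([.4761,.3747,.0915],-56.7)
c=shot('wrist','w5.png');u,v=w2px(c,[.4761,.3747,.12]);print(u,v)
# knob-top: compare predicted circle location through brass mask near
im=c['img'].astype(int);m=((im[:,:,0]-im[:,:,2])>60)&(im[:,:,0]>120)
n,l,st,ce=cv2.connectedComponentsWithStats(m.astype(np.uint8));print([(s.tolist(),e.round(0).tolist()) for s,e in zip(st[1:],ce[1:]) if s[4]>300])
E
```

```text
shift [-0.001  -0.0043  0.1105] tool-z turn -0.4 | now [0.4792 0.3716 0.202 ] yaw -57.1 t 23.85 q [  -8.   23.  -44.   87.   17.   76. -111.] F [ 0.6 -1.1  0. ] g 1.001 0.0 tilt [0.001 0.   ]
316.82676487241935 203.17647274574696
[([548, 0, 92, 104, 4642], [602.0, 52.0]), ([267, 139, 84, 88, 3272], [315.0, 187.0]), ([590, 354, 50, 46, 1123], [620.0, 382.0])]
```

The brass-top blob (267–351, 139–227) surrounds the predicted knob at (317,203). Descend and grip.

Request:
carry_out:
  motion:
    - {"xyz":[-0.001,-0.0043,0.03],"angular":[0,0,-0.4]}
    - {"xyz":[-0.001,-0.0043,0.06],"angular":[0,0,-0.4]}
    - {"xyz":[-0.001,-0.0043,0.085],"angular":[0,0,-0.4]}
    - {"xyz":[-0.001,-0.0043,0.1],"angular":[0,0,-0.4]}
    - {"xyz":[-0.001,-0.0043,0.108],"angular":[0,0,-0.4]}
    - {"xyz":[-0.001,-0.0043,0.11],"angular":[0,0,-0.4]}
    - {"xyz":[-0.001,-0.0043,0.11],"angular":[0,0,-0.4]}

```text
clock: 24.6
position: [0.4755, 0.3757, 0.0922]
ee_rot: [0.958, 0.288, 0.001, -0.0]
ft_force: [-0.1, -0.1, 0.4]
grip_width: 1.001
grasp_force: 0.0
```

Request:
carry_out:
  motion:
    - {"xyz":[0,0,0],"angular":[0,0,0]}
    - {"xyz":[0,0,0],"angular":[0,0,0]}
    - {"xyz":[0,0,0],"angular":[0,0,0]}
    - {"xyz":[0,0,0],"angular":[0,0,0]}
    - {"xyz":[0,0,0],"angular":[0,0,0]}
    - {"xyz":[0,0,0],"angular":[0,0,0]}
    - {"xyz":[0,0,0],"angular":[0,0,0]}
    - {"xyz":[0,0,0],"angular":[0,0,0]}
  hand: 0
  grip_force: 90

```text
clock: 25.4
position: [0.4755, 0.3755, 0.0919]
ee_rot: [0.958, 0.288, 0.001, 0.0]
ft_force: [0.2, -1.5, 4.5]
grip_width: 0.348
grasp_force: 88.6
```

```bash
python3 - <<'E'
from h import *
plan([.57,.15,.17],0)
E
```

```text
shift [-0.0453  0.2403 -0.078 ] tool-z turn -56.6 | now [0.4755 0.3755 0.0919] yaw -56.6 t 25.4 q [ -10.   29.  -42.   94.   21.   65. -114.] F [ 0.2 -1.5  4.5] g 0.348 88.6 tilt [0.001 0.   ]
```

Request:
carry_out:
  motion:
    - {"xyz":[0,0,-0.015],"angular":[0,0,0]}
    - {"xyz":[0,0,-0.04],"angular":[0,0,0]}
    - {"xyz":[0,0,-0.065],"angular":[0,0,0]}
    - {"xyz":[0,0.01,-0.07],"angular":[0,0,-3]}
    - {"xyz":[-0.006,0.04,-0.07],"angular":[0,0,-10]}
    - {"xyz":[-0.012,0.07,-0.07],"angular":[0,0,-17]}
    - {"xyz":[-0.018,0.1,-0.07],"angular":[0,0,-24]}
    - {"xyz":[-0.024,0.13,-0.07],"angular":[0,0,-31]}
    - {"xyz":[-0.03,0.16,-0.07],"angular":[0,0,-38]}
    - {"xyz":[-0.036,0.19,-0.07],"angular":[0,0,-45]}
    - {"xyz":[-0.042,0.22,-0.07],"angular":[0,0,-51]}
    - {"xyz":[-0.045,0.24,-0.07],"angular":[0,0,-56.6]}

```text
clock: 26.6
position: [0.5702, 0.1476, 0.1615]
ee_rot: [0.706, 0.708, -0.001, 0.0]
ft_force: [0.7, -0.6, -2.9]
grip_width: 0.35
grasp_force: 89.6
```

```bash
python3 - <<'E'
from h import *
plan([.5794,-.0007,.1439],121)
E
```

```text
shift [-0.1483  0.0088  0.0178] tool-z turn -120.8 | now [0.5702 0.1476 0.1615] yaw 0.2 t 26.6 q [ 21.  25. -50.  92.  20.  72. -33.] F [ 0.7 -0.6 -2.9] g 0.35 89.6 tilt [-0.001 -0.001]
```

Request:
carry_out:
  motion:
    - {"xyz":[-0.008,0,0],"angular":[0,0,-7]}
    - {"xyz":[-0.016,0.001,0.003],"angular":[0,0,-14]}
    - {"xyz":[-0.024,0.001,0.006],"angular":[0,0,-21]}
    - {"xyz":[-0.032,0.002,0.009],"angular":[0,0,-28]}
    - {"xyz":[-0.04,0.002,0.012],"angular":[0,0,-35]}
    - {"xyz":[-0.048,0.003,0.015],"angular":[0,0,-42]}
    - {"xyz":[-0.056,0.003,0.0178],"angular":[0,0,-49]}
    - {"xyz":[-0.064,0.004,0.0178],"angular":[0,0,-56]}
    - {"xyz":[-0.072,0.004,0.0178],"angular":[0,0,-63]}
    - {"xyz":[-0.08,0.005,0.0178],"angular":[0,0,-70]}
    - {"xyz":[-0.086,0.005,0.0178],"angular":[0,0,-76]}
    - {"xyz":[-0.09,0.005,0.0178],"angular":[0,0,-80]}

```text
clock: 27.8
position: [0.5745, 0.0596, 0.1437]
ee_rot: [0.085, 0.996, -0.0, -0.0]
ft_force: [0.2, -0.2, -4.3]
grip_width: 0.351
grasp_force: 89.7
```

```bash
python3 - <<'E'
from h import *
plan([.5794,-.0007,.1439],121)
E
```

```text
shift [-0.015  -0.0586 -0.0001] tool-z turn -40.8 | now [0.5745 0.0596 0.1437] yaw 80.2 t 27.8 q [ 39.  31. -65.  95.  29.  73.  49.] F [ 0.2 -0.2 -4.3] g 0.351 89.7 tilt [-0.001 -0.   ]
```

Request:
carry_out:
  motion:
    - {"xyz":[-0.002,-0.007,0],"angular":[0,0,-5]}
    - {"xyz":[-0.004,-0.017,0],"angular":[0,0,-12]}
    - {"xyz":[-0.007,-0.027,0],"angular":[0,0,-19]}
    - {"xyz":[-0.01,-0.037,0],"angular":[0,0,-26]}
    - {"xyz":[-0.012,-0.047,0],"angular":[0,0,-33]}
    - {"xyz":[-0.014,-0.055,0],"angular":[0,0,-38]}
    - {"xyz":[-0.015,-0.0586,0],"angular":[0,0,-40.8]}
    - {"xyz":[-0.015,-0.0586,0],"angular":[0,0,-40.8]}
    - {"xyz":[-0.015,-0.0586,0],"angular":[0,0,-40.8]}

```text
clock: 28.7
position: [0.5793, 0.0002, 0.1437]
ee_rot: [-0.265, 0.964, 0.0, -0.0]
ft_force: [-1.0, 0.4, -4.1]
grip_width: 0.35
grasp_force: 89.7
```

Request:
carry_out:
  motion:
    - {"xyz":[0,0,0],"angular":[0,0,0]}
    - {"xyz":[0,0,0],"angular":[0,0,0]}
    - {"xyz":[0,0,0],"angular":[0,0,0]}
    - {"xyz":[0,0,0],"angular":[0,0,0]}
    - {"xyz":[0,0,0],"angular":[0,0,0]}
    - {"xyz":[0,0,0],"angular":[0,0,0]}
    - {"xyz":[0,0,0],"angular":[0,0,0]}
    - {"xyz":[0,0,0],"angular":[0,0,0]}
    - {"xyz":[0,0,0],"angular":[0,0,0]}
    - {"xyz":[0,0,0],"angular":[0,0,0]}

```text
clock: 29.7
position: [0.5794, 0.0001, 0.1435]
ee_rot: [-0.266, 0.964, -0.0, 0.0]
ft_force: [-0.7, -0.4, -3.4]
grip_width: 0.351
grasp_force: 89.7
```

```bash
python3 - <<'E'
from h import *
shot('side','side8.png')
plan([.5794,-.0007,.1439],1)
# automatic check: compare with the tall clock's shot side4 (strip toward camera): black-lacquer blob of the held clock
for f in('side4.png','side8.png'):
    im=cv2.imread('pics/'+f)[135:200,285:350];m=((im[:,:,2].astype(int)-im[:,:,0])>50)
    y,x=np.nonzero(m);print(f,'brass px',m.sum(),x.min()+285,x.max()+285,y.min()+135,y.max()+135)
E
```

```text
shift [ 0.0005 -0.0007 -0.0004] tool-z turn 119.8 | now [5.795e-01 1.000e-04 1.435e-01] yaw 120.8 t 29.75 q [ 49.  36. -72.  95.  36.  76.  91.] F [-0.5 -0.3 -4. ] g 0.35 89.7 tilt [ 0. -0.]
side4.png brass px 568 285 349 135 192
side8.png brass px 565 288 349 135 190
```

Request:
carry_out:
  motion:
    - {"xyz":[0,0,0],"angular":[0,0,6]}
    - {"xyz":[0,0,0],"angular":[0,0,13]}
    - {"xyz":[0,0,0],"angular":[0,0,20]}
    - {"xyz":[0,0,0],"angular":[0,0,27]}
    - {"xyz":[0,0,0],"angular":[0,0,34]}
    - {"xyz":[0,0,0],"angular":[0,0,41]}
    - {"xyz":[0,0,0],"angular":[0,0,48]}
    - {"xyz":[0,0,0],"angular":[0,0,55]}
    - {"xyz":[0,0,0],"angular":[0,0,62]}
    - {"xyz":[0,0,0],"angular":[0,0,69]}
    - {"xyz":[0,0,0],"angular":[0,0,75]}
    - {"xyz":[0,0,0],"angular":[0,0,80]}

```text
clock: 30.95
position: [0.5794, 0.0003, 0.1435]
ee_rot: [0.418, 0.909, 0.0, 0.0]
ft_force: [-0.5, 0.1, -3.5]
grip_width: 0.347
grasp_force: 89.7
```

Request:
carry_out:
  motion:
    - {"xyz":[0,0,0],"angular":[0,0,6]}
    - {"xyz":[0,0,0],"angular":[0,0,13]}
    - {"xyz":[0,0,0],"angular":[0,0,20]}
    - {"xyz":[0,0,0],"angular":[0,0,27]}
    - {"xyz":[0,0,0],"angular":[0,0,34]}
    - {"xyz":[0,0,0],"angular":[0,0,40]}
    - {"xyz":[0,0,0],"angular":[0,0,40]}
    - {"xyz":[0,0,0],"angular":[0,0,40]}

```text
clock: 31.75
position: [0.5794, 0.0003, 0.1435]
ee_rot: [0.701, 0.714, -0.0, 0.0]
ft_force: [0.5, -0.5, -4.2]
grip_width: 0.349
grasp_force: 89.7
```

Request:
carry_out:
  motion:
    - {"xyz":[0,0,0],"angular":[0,0,0]}
    - {"xyz":[0,0,0],"angular":[0,0,0]}
    - {"xyz":[0,0,0],"angular":[0,0,0]}
    - {"xyz":[0,0,0],"angular":[0,0,0]}
    - {"xyz":[0,0,0],"angular":[0,0,0]}
    - {"xyz":[0,0,0],"angular":[0,0,0]}
    - {"xyz":[0,0,0],"angular":[0,0,0]}
    - {"xyz":[0,0,0],"angular":[0,0,0]}
    - {"xyz":[0,0,0],"angular":[0,0,0]}
    - {"xyz":[0,0,0],"angular":[0,0,0]}

```text
clock: 32.75
position: [0.5794, 0.0001, 0.1435]
ee_rot: [0.702, 0.712, -0.0, 0.0]
ft_force: [0.0, 0.1, -4.4]
grip_width: 0.347
grasp_force: 89.7
```

```bash
python3 - <<'E'
from h import *
shot('side','side9.png')
plan([.5794,-.0007,.1439],1)
a,b=[cv2.imread(f'pics/side{i}.png')[160:195,285:330].astype(int) for i in(5,9)]
print(np.abs(a-b).sum(2).mean())
for f in(5,9):
    im=cv2.imread(f'pics/side{f}.png')[166:185,296:320].astype(int);m=(im[:,:,2]-im[:,:,0])>25;y,x=np.nonzero(m);print(f,m.sum(),x.mean()+296,y.mean()+166)
E
```

```text
shift [-0.0008 -0.0001 -0.0004] tool-z turn -0.2 | now [5.794e-01 1.000e-04 1.435e-01] yaw 0.8 t 32.8 q [ 35.  25. -49.  95.  20.  69. -18.] F [ 0.1  0.3 -4.8] g 0.35 89.7 tilt [ 0. -0.]
50.205079365079364
5 81 306.38271604938274 174.62962962962962
9 129 306.3488372093023 172.52713178294573
```

The keyhole plate is at the same pixel, (306,173), as it was for the tall clock, so there is no slip. Now the key side.

Request:
carry_out:
  motion:
    - {"xyz":[0,0,0],"angular":[0,0,6]}
    - {"xyz":[0,0,0],"angular":[0,0,13]}
    - {"xyz":[0,0,0],"angular":[0,0,20]}
    - {"xyz":[0,0,0],"angular":[0,0,27]}
    - {"xyz":[0,0,0],"angular":[0,0,34]}
    - {"xyz":[0,0,0],"angular":[0,0,41]}
    - {"xyz":[0,0,0],"angular":[0,0,48]}
    - {"xyz":[0,0,0],"angular":[0,0,55]}
    - {"xyz":[0,0,0],"angular":[0,0,62]}
    - {"xyz":[0,0,0],"angular":[0,0,69]}
    - {"xyz":[0,0,0],"angular":[0,0,75]}
    - {"xyz":[0,0,0],"angular":[0,0,80]}

```text
clock: 34.0
position: [0.5794, 0.0002, 0.1435]
ee_rot: [0.996, 0.092, -0.0, 0.0]
ft_force: [0.8, 0.6, -4.0]
grip_width: 0.345
grasp_force: 89.7
```

Request:
carry_out:
  motion:
    - {"xyz":[0,0,0],"angular":[0,0,6]}
    - {"xyz":[0,0,0],"angular":[0,0,13]}
    - {"xyz":[0,0,0],"angular":[0,0,20]}
    - {"xyz":[0,0,0],"angular":[0,0,27]}
    - {"xyz":[0,0,0],"angular":[0,0,34]}
    - {"xyz":[0,0,0],"angular":[0,0,40]}
    - {"xyz":[0,0,0],"angular":[0,0,40]}
    - {"xyz":[0,0,0],"angular":[0,0,40]}

```text
clock: 34.8
position: [0.5794, 0.0003, 0.1435]
ee_rot: [0.968, -0.25, 0.0, 0.0]
ft_force: [-0.5, -0.0, -3.6]
grip_width: 0.346
grasp_force: 89.7
```

Request:
carry_out:
  motion:
    - {"xyz":[0,0,0],"angular":[0,0,0]}
    - {"xyz":[0,0,0],"angular":[0,0,0]}
    - {"xyz":[0,0,0],"angular":[0,0,0]}
    - {"xyz":[0,0,0],"angular":[0,0,0]}
    - {"xyz":[0,0,0],"angular":[0,0,0]}
    - {"xyz":[0,0,0],"angular":[0,0,0]}
    - {"xyz":[0,0,0],"angular":[0,0,0]}
    - {"xyz":[0,0,0],"angular":[0,0,0]}
    - {"xyz":[0,0,0],"angular":[0,0,0]}
    - {"xyz":[0,0,0],"angular":[0,0,0]}

```text
clock: 35.8
position: [0.5794, 0.0001, 0.1435]
ee_rot: [0.968, -0.252, 0.0, 0.0]
ft_force: [-0.6, -0.3, -3.7]
grip_width: 0.346
grasp_force: 89.7
```

```bash
python3 - <<'E'
from h import *
shot('side','side10.png')
for f in(6,10):
    im=cv2.imread(f'pics/side{f}.png')[160:190,292:322].astype(int);m=(im.min(2)>95);y,x=np.nonzero(m);print(f,'dial',m.sum(),x.mean()+292,y.mean()+160)
plan([.425,-.283,.16],-90)
c=shot('top','top10.png')
im=cv2.imread('pics/top10.png')
E
```

```text
6 dial 181 306.49723756906076 175.74585635359117
10 dial 191 305.848167539267 176.1675392670157
shift [ 0.0031  0.3225 -0.0165] tool-z turn -29.2 | now [5.794e-01 1.000e-04 1.435e-01] yaw -119.2 t 35.85 q [  20.   20.  -29.   96.   10.   67. -131.] F [ 0.7 -0.2 -4.1] g 0.347 89.7 tilt [ 0. -0.]
```

All sides have been shown. Check that the tall clock has not been knocked before placing.

```bash
python3 - <<'E'
from h import *
c=load('top10.png');print('pred knob',w2px(c,[.585,-.295,.153]))
im=cv2.imread('pics/top10.png');hs=cv2.cvtColor(im,cv2.COLOR_BGR2HSV)
u,v=map(int,w2px(c,[.585,-.295,.118]));x0,y0=u-45,v-45
for th in(120,):
    m=((im[:,:,2].astype(int)-im[:,:,0])>th).astype(np.uint8);n,l,s,e=cv2.connectedComponentsWithStats(m);print([(q.tolist(),w.round(1).tolist()) for q,w in zip(s[1:],e[1:]) if q[4]>60])
cv2.imwrite('pics/c11.png',cv2.resize(im[120:290,330:500],(600,600),interpolation=cv2.INTER_CUBIC))
E
```

```text
pred knob [446.57411127 171.35773146]
[([435, 157, 22, 30, 287], [446.0, 172.1])]
```

View pics/c11.png

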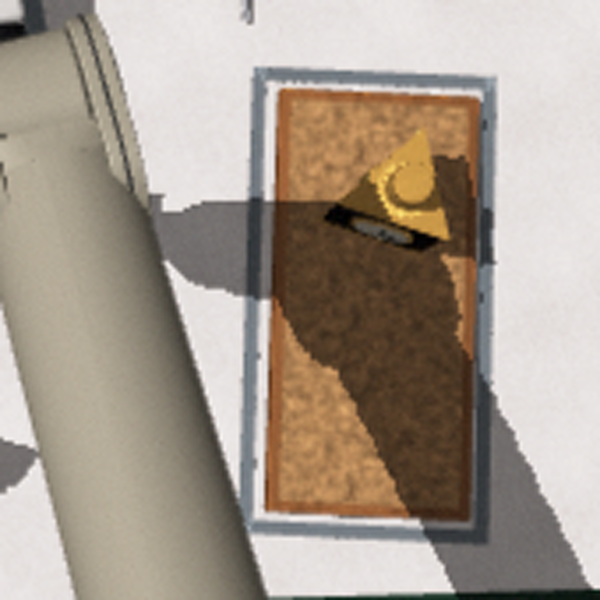

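The tall clock stands where it was put (knob at crop (411,182), as predicted) and the board is in its outline. Place the middle clock.

Request:
carry_out:
  motion:
    - {"xyz":[0,0.02,-0.008],"angular":[0,0,-2]}
    - {"xyz":[0.001,0.05,-0.0165],"angular":[0,0,-5]}
    - {"xyz":[0.001,0.08,-0.0165],"angular":[0,0,-8]}
    - {"xyz":[0.001,0.11,-0.0165],"angular":[0,0,-11]}
    - {"xyz":[0.002,0.14,-0.0165],"angular":[0,0,-14]}
    - {"xyz":[0.002,0.17,-0.0165],"angular":[0,0,-17]}
    - {"xyz":[0.002,0.2,-0.0165],"angular":[0,0,-20]}
    - {"xyz":[0.002,0.23,-0.0165],"angular":[0,0,-23]}
    - {"xyz":[0.003,0.26,-0.0165],"angular":[0,0,-26]}
    - {"xyz":[0.003,0.29,-0.0165],"angular":[0,0,-28]}
    - {"xyz":[0.003,0.314,-0.0165],"angular":[0,0,-29.2]}
    - {"xyz":[0.003,0.3225,-0.0165],"angular":[0,0,-29.2]}

```text
clock: 37.1
position: [0.4233, -0.2855, 0.16]
ee_rot: [1.0, -0.001, -0.0, 0.0]
ft_force: [0.0, 1.3, -3.7]
grip_width: 0.349
grasp_force: 90.0
```

Request:
carry_out:
  motion:
    - {"xyz":[0,0,0],"angular":[0,0,0]}
    - {"xyz":[0,0,0.01],"angular":[0,0,0]}
    - {"xyz":[0,0,0.02],"angular":[0,0,0]}
    - {"xyz":[0,0,0.03],"angular":[0,0,0]}
    - {"xyz":[0,0,0.038],"angular":[0,0,0]}
    - {"xyz":[0,0,0.044],"angular":[0,0,0]}
    - {"xyz":[0,0,0.047],"angular":[0,0,0]}
    - {"xyz":[0,0,0.047],"angular":[0,0,0]}
    - {"xyz":[0,0,0.047],"angular":[0,0,0]}

```text
clock: 38.0
position: [0.4251, -0.2831, 0.1133]
ee_rot: [1.0, 0.0, 0.0, 0.0]
ft_force: [0.6, -0.5, -4.2]
grip_width: 0.35
grasp_force: 90.1
```

```bash
python3 - <<'E'
from h import *
plan([.425,-.283,.1098],-90)
E
```

```text
shift [-0.0001 -0.0001  0.0035] tool-z turn 0.0 | now [ 0.4251 -0.2831  0.1133] yaw -90.0 t 38.0 q [ 48.  12. -22. 108.   5.  61. -65.] F [ 0.6 -0.5 -4.2] g 0.35 90.1 tilt [ 0. -0.]
```

Request:
carry_out:
  motion:
    - {"xyz":[0,0,0.001],"angular":[0,0,0]}
    - {"xyz":[0,0,0.002],"angular":[0,0,0]}
    - {"xyz":[0,0,0.003],"angular":[0,0,0]}
    - {"xyz":[0,0,0.0037],"angular":[0,0,0]}
    - {"xyz":[0,0,0.0037],"angular":[0,0,0]}
    - {"xyz":[0,0,0.0037],"angular":[0,0,0]}

```text
clock: 38.6
position: [0.4253, -0.2832, 0.1099]
ee_rot: [1.0, 0.0, 0.0, 0.0]
ft_force: [-1.3, 0.4, 2.9]
grip_width: 0.347
grasp_force: 91.1
```

Request:
carry_out:
  motion:
    - {"xyz":[0,0,0],"angular":[0,0,0]}
    - {"xyz":[0,0,0],"angular":[0,0,0]}
    - {"xyz":[0,0,0],"angular":[0,0,0]}
    - {"xyz":[0,0,0],"angular":[0,0,0]}
    - {"xyz":[0,0,0],"angular":[0,0,0]}
    - {"xyz":[0,0,0],"angular":[0,0,0]}
    - {"xyz":[0,0,-0.03],"angular":[0,0,0]}
    - {"xyz":[0,0,-0.07],"angular":[0,0,0]}
    - {"xyz":[0,0,-0.11],"angular":[0,0,0]}
    - {"xyz":[0,0,-0.15],"angular":[0,0,0]}
    - {"xyz":[0,0,-0.15],"angular":[0,0,0]}
  hand: 1

```text
clock: 39.7
position: [0.427, -0.284, 0.265]
ee_rot: [1.0, 0.0, 0.004, 0.003]
ft_force: [1.5, -0.2, -0.6]
grip_width: 1.001
grasp_force: 0.0
```

Request:
carry_out:
  motion:
    - {"xyz":[0.03,-0.04,0],"angular":[0,0,0]}
    - {"xyz":[0.05,-0.08,0],"angular":[0,0,0]}
    - {"xyz":[0.06,-0.12,0],"angular":[0,0,0]}
    - {"xyz":[0.07,-0.16,0],"angular":[0,0,0]}
    - {"xyz":[0.07,-0.2,0],"angular":[0,0,0]}
    - {"xyz":[0.07,-0.24,0],"angular":[0,0,0]}
    - {"xyz":[0.07,-0.28,0],"angular":[0,0,0]}
    - {"xyz":[0.07,-0.32,0],"angular":[0,0,0]}
    - {"xyz":[0.07,-0.36,0],"angular":[0,0,0]}
    - {"xyz":[0.07,-0.4,0],"angular":[0,0,0]}
    - {"xyz":[0.07,-0.4,0],"angular":[0,0,0]}
    - {"xyz":[0.07,-0.4,0],"angular":[0,0,0]}

```text
clock: 40.9
position: [0.4944, 0.1178, 0.2589]
ee_rot: [1.0, 0.001, -0.0, 0.0]
ft_force: [-0.1, -0.0, -0.1]
grip_width: 0.998
grasp_force: 0.0
```

```bash
python3 - <<'E'
from h import *
c=shot('top','top11.png');plan([.425,-.283,.11],-90)
print('pred knobs',w2px(c,[.585,-.295,.153]),w2px(c,[.425,-.283,.138]))
im=c['img'].astype(int);m=((im[:,:,0]-im[:,:,2])>110).astype(np.uint8);n,l,s,e=cv2.connectedComponentsWithStats(m);print([(q.tolist(),w.round(1).tolist()) for q,w in zip(s[1:],e[1:]) if q[4]>60])
a=im[120:290,425-65:500];b=cv2.cvtColor(cv2.imread('pics/top10.png'),cv2.COLOR_BGR2RGB).astype(int)[120:290,360:500]
# board edges (rim colour saturation) row/col scan
x=cv2.imread('pics/top3.png')
for q in[(.3,-.3)]:pass
g=load('top10.png')
P=[[.5052+.18*sx*np.cos(-.075)-.085*sy*np.sin(-.075),-.2888+.18*sx*np.sin(-.075)+.085*sy*np.cos(-.075),.018] for sx,sy in((1,1),(1,-1),(-1,-1),(-1,1))]
print('pred board corners',[w2px(c,p).round(1).tolist() for p in P])
hsv=cv2.cvtColor(c['img'],cv2.COLOR_RGB2HSV);mm=(hsv[:,:,1]>90).astype(np.uint8);mm[:,:395]=0;mm[:145]=0;mm[278:]=0;mm[:,480:]=0
mm=cv2.morphologyEx(mm,cv2.MORPH_OPEN,np.ones((3,3)))
k=max(cv2.findContours(mm,0,2)[0],key=cv2.contourArea);r=cv2.minAreaRect(k);print(r,px2w(c,*r[0],.018))
E
```

```text
shift [-0.0698  0.3994  0.1491] tool-z turn 0.0 | now [0.4946 0.1165 0.2589] yaw -90.0 t 40.95 q [  22.    7.  -43.   97.    5.   78. -112.] F [ 0.4 -0.8 -0.2] g 1.0 0.0 tilt [-0. -0.]
pred knobs [446.57411127 171.35773146] [443.95075268 230.54662401]
[([258, 109, 16, 24, 100], [262.1, 119.2]), ([426, 157, 31, 31, 402], [443.1, 172.7]), ([432, 213, 22, 31, 327], [442.6, 229.1])]
pred board corners [[408.9, 144.4], [465.6, 146.9], [463.2, 267.7], [405.1, 264.9]]
((435.54107666015625, 205.7271270751953), (58.32449722290039, 120.260009765625), 1.8476102352142334) [ 0.50369492 -0.2882195   0.018     ]
```

Both knobs are at their predicted places (443,173) and (443,229), and the board centre is within about 2 mm of the outline's. Handing in.

```bash
python3 -c "
from workcell import *
print(hand_in())"
```

```text
the job is handed in; nothing more can be done
None
```

The job is handed in, but no verdict came back: the board is in its outline, and the tall and middle clocks (no low one was there) were each shown dial, thermometer and keyhole in turn, and both stand on the board.

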